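# Present the sample chocolates with the crank slide

### The arm

A 6-joint arm with a two-finger parallel gripper is mounted at the origin on the work surface. World frame = base frame: x ahead of the robot, y to its left, z up, the work surface at z = 0. Lengths are in m, angles in degrees, forces in N, time in s.
With the tool pointing down it reaches from about 0.4 to 0.825 m from the base axis. Payload 7 kg.
Tool frame: the origin (TCP) lies at the very end of the fingers, on their centre line; the grasp point (between the pads) lies 19 mm behind it (ctrl.tcp_to_grasp is the distance from the TCP to the grasp point, in m); z points along the fingers, y is the direction in which the jaws open and shut (so a half turn about z gives the same grasp; the last joint's range is limited). The gripper opens to 88 mm and grips with 3 to 60 N. Pads are 19 mm wide; open, the fingers measure 130 mm over their backs; the gripper's body (78 mm by 193 mm) begins 47 mm behind the grasp point.
Start: joints at [86.465, 20.546, 0.682, 0, -70.136, -16.507], TCP at [0.231, 0.634, 0.227] pointing down, gripper open.
Joint ranges: [-176.03, 176.03], [-82.01, 121.73], [-58.28, 71.71], [-173.87, 95.51], [-174.79, -0.11], [-173.66, 173.66]. Speed limits (degrees/s): [136.94, 136.94, 172.46, 180, 180, 180].

### API

Orientations are given as [roll, pitch, yaw] about the fixed x, y, z axes, in that order (R = Rz(yaw) Ry(pitch) Rx(roll)).
In Python, from plant import ctrl gives the robot as it stands.
- The arm moves only by the tool jog_arm, never from a script. Its argument "commands" is a list of rows, each an object of numbers: "x", "y", "z": the shift along the tool's x, y, z in cm; "roll": the turn about the tool's z in rad. In form: [{"x": .., "y": .., "z": .., "roll": ..}, ...]. A call has 1 to 12 rows; each row shifts and turns the commanded pose from where the row before left it, along the tool's axes as they then stand; what a row does not reach is not made up. A row lasts 1/10 s, in which the tool goes at most 50 mm and 8.59 degrees, less where a joint would pass 70% of its speed; a pose out of reach is approached as far as the arm can. A call is refused whole if a number of a shift passes 5 or a number of a turn 0.15, either way. A call with a gripper value outside its range is refused whole. "gripper" is the finger opening in cm, from 0 to 8.76, set as the call begins (left out, the last holds). The fingers move at their own pace and stop on an object; the grip force is fixed at half the most. Time passes only in rows, so rows that do not move let the fingers close. It gives the time, the measured TCP pose, the force and the opening at its end, in the units of the state.
- ctrl.get_obs(): the state, without advancing time (a new reading comes with each control period).
- ctrl.snapshot(name): name is "scene" or "side" or "wrist"; returns a dict with "image" (384x512x3 uint8, red, green, blue), "mtx" (3x3 intrinsics, pixels), "position" and "orientation" of the camera in the world; the wrist camera has in their place "hand_eye" (4x4, takes a point from camera to tool coordinates, whose origin is the TCP and whose axes are the flange's). Camera axes: x right, y up, looking along -z (the intrinsics and any distortion apply to the point x, -y, -z); pixel columns grow to the right and rows downward; lengths in m; the calibration is good to about 2 mm. A picture is of the moment at which its call begins: read the wrist's pose just before it. There is no depth.
- ctrl.close_job(): hands the job in, once; it reports no verdict.
Trained networks look in the newest picture that a camera, given by its name, has taken for a name from the list of things; names that differ only in an ending like _2 or _b are one class to them, and where a whole thing is asked for, a point or a joint stands for the part that bears it (a point fixed in the world has none). Each returns a list of dicts, best first, with "confidence" (0 to 1); they miss things now and then, are a little off and sometimes report something else, mostly with a low value. They report only what shows in the picture. A call takes as long as a camera call. They do not tell look-alikes from the thing itself.
- ctrl.search_frame(camera, query): "position" ([column, row] as shares, 0 to 1, of the picture: columns of its width, rows of its height, amid what is visible of it).
- ctrl.regions_of(camera, query): "mask" (384x512 bool, what is visible of it) and "position" ([column, row] as shares, 0 to 1, of the picture: columns of its width, rows of its height, amid what is visible of it).
The state is a dict: "clock": time; "joint_pos": joint angles; "qvel": joint speeds; "tau": joint torques, N m; "tool_pos": TCP position; "orientation": TCP orientation; "force": force on the tool from outside, world axes, zero at the start; "moment": the same for the moment, N m; "opening": finger opening in m.
Only numpy, scipy, OpenCV 4.12 (cv2) and the standard library are available. Lean on these libraries where they do the work, as an engineer would, in place of code of your own. Each camera call takes 0.05 s, during which the arm holds its last target.

### The job

Gently put every round chocolate from the marble slab upright into the tray of the serving slide, one to a compartment, without squeezing them hard, and leave the square ones and everything else where they are. Only when they are all loaded, unfold the crank's grip fully upright, turn the crank anticlockwise by it until the tray is all the way out at the customers' side, then fold the grip back flat onto the crank arm. If a chocolate gets knocked out of place, put it right again.

Things in the scene. Friction and masses are not known exactly. Their poses are not given: they have to be found in the camera images.
- dome1_mid (a point): round moulded chocolate, dark brown, 48 mm across with straight upright sides to 30 mm and a slightly domed top at 36 mm, 60 g; stands on a flat base; point at its centre, 18 mm above its base, z up. Two to four of these are there. Its thin shell cracks at a grip over 45 N (90 N for both fingers added up); a grip of 20 to 30 N holds it safely
- dome2_mid (a point): round moulded chocolate, dark brown, 48 mm across with straight upright sides to 30 mm and a slightly domed top at 36 mm, 60 g; stands on a flat base; point at its centre, 18 mm above its base, z up. Two to four of these are there. Its thin shell cracks at a grip over 45 N (90 N for both fingers added up); a grip of 20 to 30 N holds it safely
- dome3_mid (a point): round moulded chocolate, dark brown, 48 mm across with straight upright sides to 30 mm and a slightly domed top at 36 mm, 60 g; stands on a flat base; point at its centre, 18 mm above its base, z up. Two to four of these are there. Its thin shell cracks at a grip over 45 N (90 N for both fingers added up); a grip of 20 to 30 N holds it safely
- dome4_mid (a point): round moulded chocolate, dark brown, 48 mm across with straight upright sides to 30 mm and a slightly domed top at 36 mm, 60 g; stands on a flat base; point at its centre, 18 mm above its base, z up. Two to four of these are there. Its thin shell cracks at a grip over 45 N (90 N for both fingers added up); a grip of 20 to 30 N holds it safely
- square1_mid (a point): low square chocolate of the same dark brown, 38 x 38 x 19 mm, lying among the round ones; not wanted; point 9 mm above its base
- square2_mid (a point): low square chocolate of the same dark brown, 38 x 38 x 19 mm, lying among the round ones; not wanted; point 9 mm above its base
- slab: fixed pale marble slab 300 (its x) x 230 (its y) x 8 mm on which the chocolates stand in six places, 84 mm apart; origin at the centre of its underside, on the counter
- tray_floor (a point): steel tray on the slide, 164 x 164 mm, open; rim and crossed dividers 4 mm thick, 9 mm high above its floor, make 2 x 2 compartments 76 mm square. Point on the middle of its floor (where dividers cross), 43 mm above the counter, z up; compartment centres lie 40 mm each side of it along its x and y. Its x points away from the robot, along the slide; moves 6.3 mm per rad of crank, cannot be pushed
- crank_axis (a point): point on the upright crank axis, on top of the fixed grey gearbox (90 mm square, 45 mm high) on the robot's right of the tray. A flat crank arm 16 mm wide turns above it, 62 to 72 mm above the counter
- crank_elbow (a point): point at the arm's outer end, on the level axis of the grip's fold hinge: 70 mm out from the crank axis, 84 mm above the counter. Turns with the arm: its x points outward along the arm, z up
- crank (a joint): crank angle, rad: 0 = arm along the tray's +x; grows anticlockwise seen from above; starts between -0.9 and 0.9; hard stop at 18.85 (three turns), with the tray fully out at the customers' side. Needs 3 to 4 N at the grip; stays where it is left
- grip_fold (a joint): angle of the crank's folding black grip, rad: 0 = flat, lying back along the arm's top towards and 8 mm past the crank axis; 1.57 = unfolded, upright on the arm's end, at its stop. Stiff hinge (0.2 N m), stays where left; starts within 0.25 of flat. The grip is a freely revolving sleeve 20 mm thick, 18 to 78 mm from the hinge axis
- tin1: round black tin 72 mm across, 55 mm high; bystander, origin at its underside
- tin2: round black tin 72 mm across, 55 mm high; bystander, origin at its underside
- giftbox: flat kraft card box 100 x 160 x 35 mm; bystander, origin at its underside
- bar: wrapped chocolate bar 75 x 150 x 11 mm; bystander, origin at its underside
- price_stand: small blank price card on a black foot 40 mm across, 73 mm high; bystander, origin at its underside
Not all that is in view belongs to the job. What is shaped like the part that bears dome2_mid but pink is not meant. What is shaped like the part that bears dome1_mid but blue is not meant.

How it is judged:
By the outcome, as a careful person would: the job done as asked, in the order asked, and still so for the second after the job is handed in, with the robot touching nothing.
Of dome1, dome2, dome3, dome4 only 2 to 4 are there at a start; the rules pass over those that are not, and their reading is None.
At some moment in a run one of dome1, dome2, dome3, dome4 may be knocked a few centimetres aside while the robot is not near it.
It also fails if it takes over 210 s, if anything falls off the work surface, if the arm or the gripper's body presses on something with over 40 N, if the wrist force passes 120 N, or if a joint passes its speed limit or range.

## Working session

There is one attempt and no reset: what is moved stays moved. The work goes in short steps, Python scripts to look and compute and a tool call to move; the robot and the scene stay as the last step left them, time stands still between calls to the robot, and variables do not carry over. Pictures are saved under pics/ and viewed, and the job is handed in when it is done.

Besides the shell and the picture viewer there is one more tool, called after ">>>" by a JSON object that holds its "api" and its "payload", one argument or row to a line. jog_arm: Moves the arm, as the interface text tells. Its arguments: {"type":"object","properties":{"commands":{"type":"array"},"gripper":{"type":"number"}},"required":["commands"]}

```bash
ls; mkdir -p pics; cat > h.py <<'E'
import numpy as np, cv2
from scipy.spatial.transform import Rotation as R
from plant import ctrl
def save(name,img,scale=1.5):
    im=cv2.cvtColor(np.ascontiguousarray(img),cv2.COLOR_RGB2BGR)
    if scale!=1: im=cv2.resize(im,None,fx=scale,fy=scale,interpolation=cv2.INTER_CUBIC)
    cv2.imwrite('pics/'+name+'.png',im)
def snap(name):
    o=ctrl.get_obs(); s=ctrl.snapshot(name); s['obs']=o; return s
E
python3 - <<'E'
from h import *
print(ctrl.get_obs(), ctrl.tcp_to_grasp)
for n in ['scene','side','wrist']:
    s=snap(n); save(n+'0',s['image'])
    print(n,{k:v for k,v in s.items() if k not in('image','obs')})
E
```

```text
pics
{'clock': 0.0, 'joint_pos': array([ 8.64647904e+01,  2.05933139e+01,  6.35219539e-01, -1.93899709e-02,
       -7.01349198e+01, -1.65067383e+01]), 'qvel': array([-0.00729156, -0.04092449,  0.10093282, -0.02687577, -0.01292074,
       -0.02331222]), 'tau': array([ 2.01142997e-03, -5.82726932e+01,  2.93052131e+01,  6.99669465e+00,
        7.07954750e-03, -1.52750772e-04]), 'tool_pos': array([0.23119313, 0.63367372, 0.22561475]), 'orientation': array([ 1.79905640e+02, -8.95389478e-03, -2.00485441e+01]), 'force': array([-0.09292266,  0.05293489, -0.14252773]), 'moment': array([-0.0023365 , -0.0070101 ,  0.03796955]), 'opening': 0.08766260625411992} 0.0188
scene {'mtx': array([[446.15679205,   0.        , 255.16678404],
       [  0.        , 446.15679205, 194.87370761],
       [  0.        ,   0.        ,   1.        ]]), 'position': array([1.47634468, 0.0670003 , 1.03270006]), 'orientation': array([45.33369088,  0.50934185, 96.04212094])}
side {'mtx': array([[379.32497529,   0.        , 258.15454908],
       [  0.        , 379.32497529, 191.98234761],
       [  0.        ,   0.        ,   1.        ]]), 'position': array([0.37807788, 0.73746551, 1.04327574]), 'orientation': array([  39.56157654,   -0.71642576, -167.85886382])}
wrist {'mtx': array([[334.51489408,   0.        , 250.34143789],
       [  0.        , 334.51489408, 189.86165025],
       [  0.        ,   0.        ,   1.        ]]), 'hand_eye': array([[-7.58090055e-04,  9.53414389e-01,  3.01662773e-01,
         8.18015113e-02],
       [ 9.99997981e-01,  1.61373395e-04,  2.00300753e-03,
        -1.19821532e-03],
       [ 1.86101586e-03,  3.01663683e-01, -9.53412586e-01,
        -1.58581668e-01],
       [ 0.00000000e+00,  0.00000000e+00,  0.00000000e+00,
         1.00000000e+00]])}
```

View pics/scene0.png

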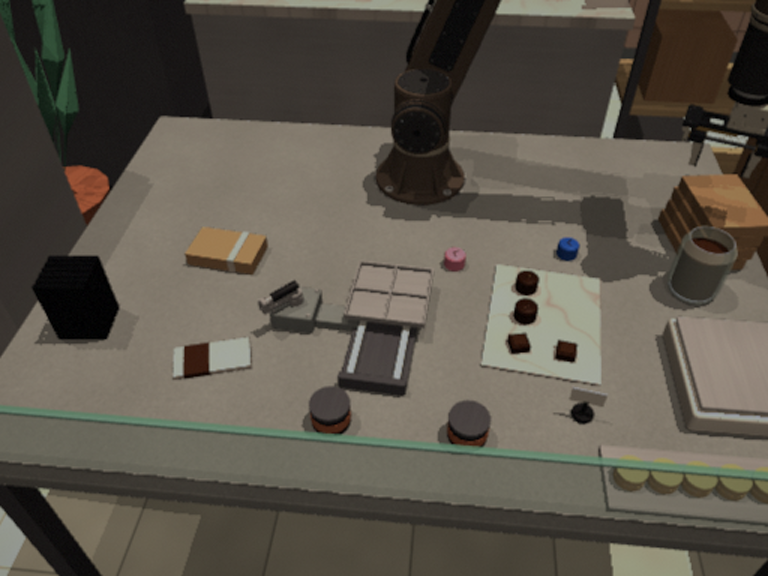

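View pics/side0.png

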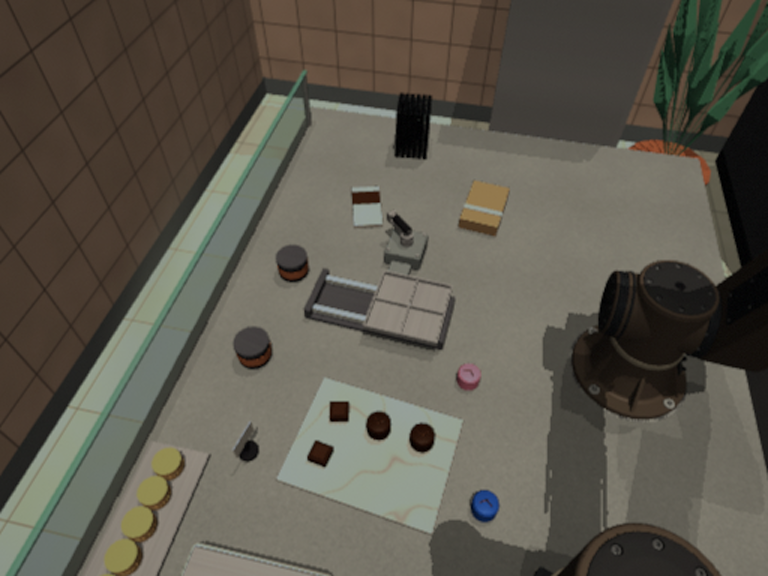

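View pics/wrist0.png

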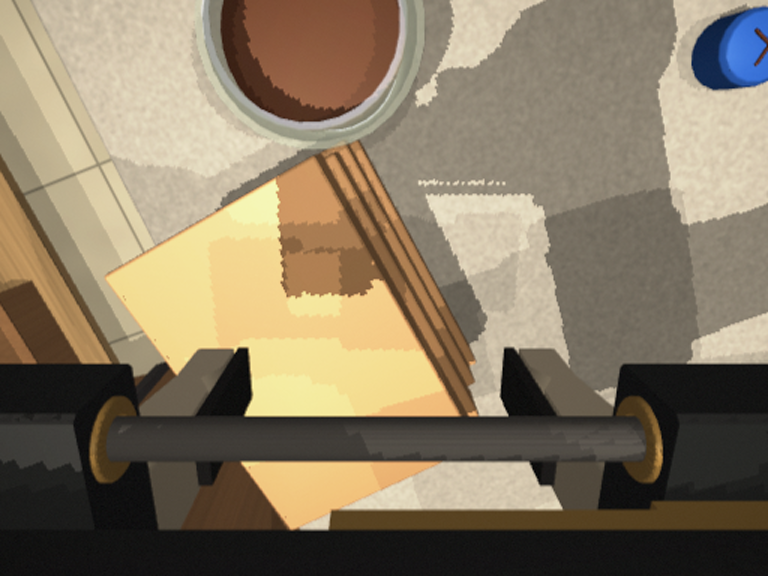

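The scene view (768x576 picture) shows two round chocolates on the slab at (527,282) and (526,311). The squares are at (518,343) and (566,351), with pink and blue decoys at (455,259) and (568,248). The tray, gearbox and crank are at about (390,295), (297,310) and (280,297). Next I'll localise them.

```bash
cat >> h.py <<'E'
def campose(s):
    if 'hand_eye' in s:
        o=s['obs']; T=np.eye(4); T[:3,:3]=R.from_euler('xyz',o['orientation'],degrees=True).as_matrix(); T[:3,3]=o['tool_pos']
        T=T@s['hand_eye']; return T[:3,:3],T[:3,3]
    return R.from_euler('xyz',s['orientation'],degrees=True).as_matrix(), s['position']
def ray(s,uv):
    M,p=campose(s); K=s['mtx']
    d=np.array([(uv[0]-K[0,2])/K[0,0],-(uv[1]-K[1,2])/K[1,1],-1.]); return p,M@d
def onz(s,uv,z):
    p,d=ray(s,uv); return p+d*(z-p[2])/d[2]
def proj(s,P):
    M,p=campose(s); c=(np.atleast_2d(P)-p)@M; K=s['mtx']
    return np.c_[K[0,0]*c[:,0]/-c[:,2]+K[0,2], -K[1,1]*c[:,1]/-c[:,2]+K[1,2]]
def tri(obs):
    A=np.zeros((3,3));b=np.zeros(3)
    for s,uv in obs:
        p,d=ray(s,uv); d=d/np.linalg.norm(d); Q=np.eye(3)-np.outer(d,d); A+=Q;b+=Q@p
    return np.linalg.solve(A,b)
W=np.array([512,384])
E
python3 - <<'E'
from h import *
Z=dict(dome1_mid=.026,square1_mid=.017,slab=.008,tray_floor=.043,crank_axis=.045,crank_elbow=.084,tin1=.03,giftbox=.03,bar=.01,price_stand=.02,crank=.07,grip_fold=.09)
for n in ['scene','side']:
    s=snap(n); 
    for q,z in Z.items():
        for f in ctrl.search_frame(n,q):
            if f['confidence']>.25:
                uv=np.array(f['position'])*W
                print(n,q,round(f['confidence'],2),uv.round(1),onz(s,uv,z).round(3))
E
```

```text
scene dome1_mid 0.5 [353.7 188.6] [0.405 0.266 0.026]
scene dome1_mid 0.45 [377.5 166.1] [0.285 0.353 0.026]
scene square1_mid 0.73 [344.7 228. ] [0.57  0.233 0.017]
scene slab 0.74 [364.9 217.8] [0.514 0.298 0.008]
scene slab 0.39 [243.8 208.5] [ 0.511 -0.081  0.008]
scene tray_floor 0.58 [260.9 197.1] [ 0.49  -0.028  0.043]
scene crank_axis 0.67 [244.2 210.5] [ 0.554 -0.073  0.045]
scene crank_axis 0.53 [141.6 239.3] [ 0.695 -0.352  0.045]
scene crank_elbow 0.62 [187.2 195.6] [ 0.546 -0.247  0.084]
scene tin1 0.71 [311.1 278.3] [0.771 0.134 0.03 ]
scene tin1 0.66 [217.7 273.4] [ 0.78  -0.118  0.03 ]
scene tin1 0.57 [350.8 209. ] [0.502 0.252 0.03 ]
scene giftbox 0.79 [149.8 165.5] [ 0.361 -0.424  0.03 ]
scene bar 0.79 [142.2 238.2] [ 0.663 -0.367  0.01 ]
scene price_stand 0.68 [390.1 269.6] [0.714 0.351 0.02 ]
scene crank 0.87 [188.5 199.6] [ 0.549 -0.244  0.07 ]
scene grip_fold 0.46 [186.6 195.2] [ 0.55  -0.247  0.09 ]
side dome1_mid 0.73 [326.7 339.6] [0.26  0.367 0.026]
side dome1_mid 0.61 [163.  295.3] [0.725 0.343 0.026]
side dome1_mid 0.6 [279.8 288.4] [0.406 0.251 0.026]
side square1_mid 0.73 [226.3 272. ] [0.571 0.23  0.017]
side slab 0.77 [250.8 305.9] [0.478 0.313 0.008]
side tray_floor 0.96 [272.6 207. ] [ 0.479 -0.02   0.043]
side tray_floor 0.34 [249.1 305.1] [0.479 0.326 0.043]
side crank_axis 0.85 [262.5 200.3] [ 0.518 -0.039  0.045]
side crank_elbow 0.53 [267.8 149.7] [ 0.541 -0.241  0.084]
side tin1 0.93 [196.4 174.4] [ 0.775 -0.115  0.03 ]
side tin1 0.62 [168.9 231.8] [0.784 0.139 0.03 ]
side giftbox 0.56 [324.2 134.7] [ 0.348 -0.43   0.03 ]
side bar 0.71 [245.9 136.4] [ 0.654 -0.372  0.01 ]
side price_stand 0.83 [165.  295.9] [0.721 0.341 0.02 ]
side crank 0.61 [268.  148.8] [ 0.543 -0.26   0.07 ]
side grip_fold 0.68 [265.7 147.5] [ 0.549 -0.245  0.09 ]
```

```bash
python3 - <<'E'
from h import *
def crop(s,n,x0,y0,x1,y1,k):
    im=cv2.resize(s['image'][y0:y1,x0:x1],None,fx=k,fy=k,interpolation=cv2.INTER_CUBIC)
    im=np.clip(im.astype(float)*1.5,0,255).astype(np.uint8)
    save(n,im,1)
s=snap('scene'); crop(s,'c1',160,165,300,265,5.5); crop(s,'c2',315,170,410,260,6)
s=snap('side'); crop(s,'c3',200,130,310,240,5.4); crop(s,'c4',180,245,315,355,5.4)
E
```

```text
(no output)
```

View pics/c1.png

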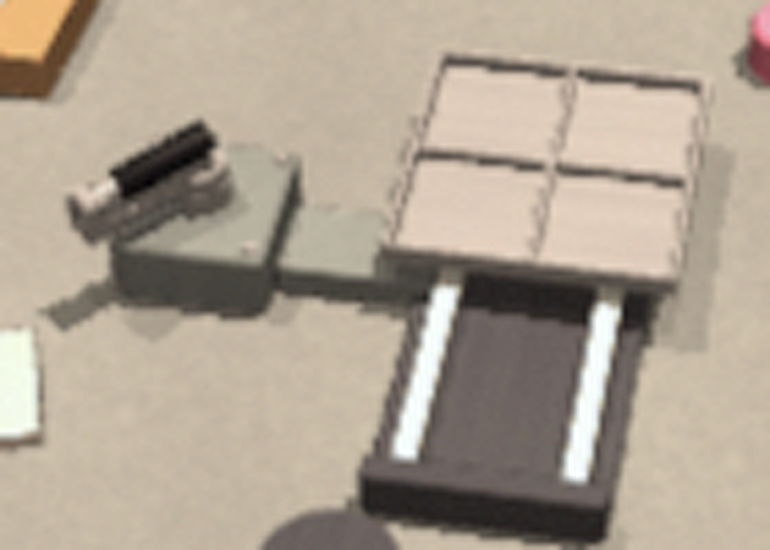

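View pics/c2.png

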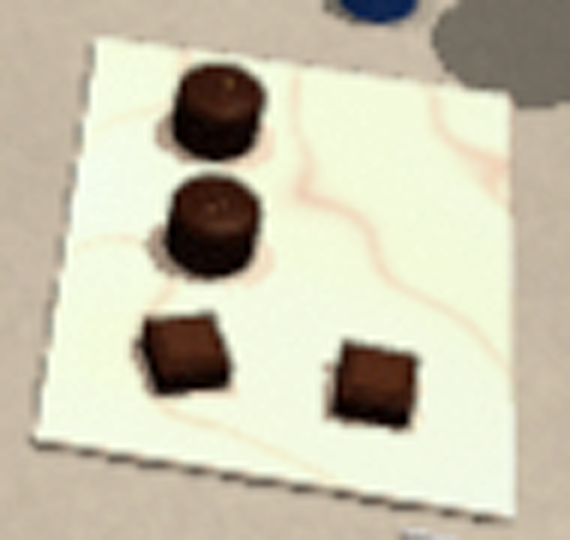

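View pics/c3.png

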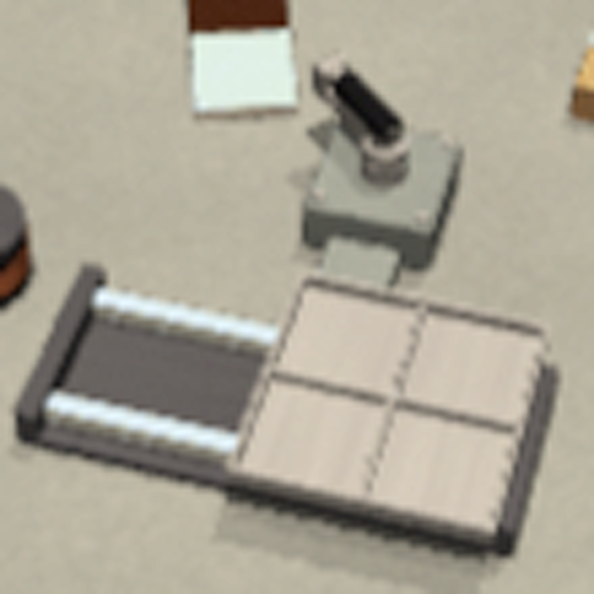

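View pics/c4.png

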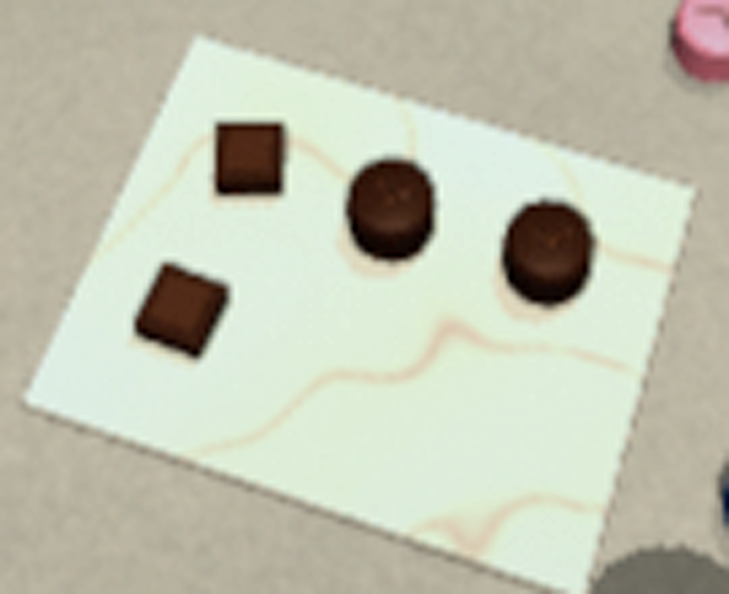

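```bash
python3 - <<'E'
from h import *
a=snap('scene'); b=snap('side')
fa1=lambda x,y:np.array([160+x/5.5,165+y/5.5]); fa2=lambda x,y:np.array([315+x/6,170+y/6])
fb3=lambda x,y:np.array([200+x/5.4,130+y/5.4]); fb4=lambda x,y:np.array([180+x/5.4,245+y/5.4])
def show(n,ua,ub,z): print(n,'tri',tri([(a,ua),(b,ub)]).round(3),'sc',onz(a,ua,z)[:2].round(3),'sd',onz(b,ub,z)[:2].round(3))
show('A',fa2(218,112),fb4(548,253),.025);show('B',fa2(213,227),fb4(391,210),.025)
S=[fa1(443,58),fa1(708,85),fa1(680,275),fa1(382,250),fa1(553,165)]
D=[fb3(548,330),fb3(497,535),fb3(232,470),fb3(308,280),fb3(393,402)]
for i in range(5): show('tray%d'%i,S[i],D[i],.052)
show('hub',fa1(213,180),fb3(387,150),.072)
show('elbow',fa1(95,195),fb3(330,75),.084)
SL=[fa2(95,38),fa2(511,98),fa2(512,518),fa2(36,440)]; DL=[fb4(692,187),fb4(585,594),fb4(25,402),fb4(200,36)]
for i in range(4): show('slab%d'%i,SL[i],DL[i],.008)
E
```

```text
A tri [0.4   0.259 0.021] sc [0.405 0.259] sd [0.399 0.26 ]
B tri [0.487 0.253 0.02 ] sc [0.492 0.252] sd [0.486 0.254]
tray0 tri [ 0.396 -0.106  0.045] sc [ 0.406 -0.103] sd [ 0.395 -0.102]
tray1 tri [0.403 0.054 0.043] sc [0.414 0.055] sd [0.403 0.058]
tray2 tri [0.565 0.047 0.05 ] sc [0.567 0.048] sd [0.564 0.047]
tray3 tri [ 0.554 -0.119  0.041] sc [ 0.565 -0.116] sd [ 0.552 -0.109]
tray4 tri [ 0.481 -0.03   0.044] sc [ 0.489 -0.029] sd [ 0.48  -0.024]
hub tri [ 0.524 -0.221  0.061] sc [ 0.54  -0.214] sd [ 0.521 -0.216]
elbow tri [ 0.57  -0.27   0.083] sc [ 0.569 -0.272] sd [ 0.571 -0.266]
slab0 tri [0.329 0.196 0.005] sc [0.332 0.196] sd [0.329 0.197]
slab1 tri [0.353 0.423 0.004] sc [0.36  0.423] sd [0.352 0.422]
slab2 tri [0.649 0.389 0.002] sc [0.655 0.388] sd [0.647 0.39 ]
slab3 tri [0.622 0.162 0.001] sc [0.629 0.163] sd [0.62  0.164]
```

```bash
cat >> h.py <<'E'
def delta(target,yaw=None):
    """tool-axis shift (cm) from measured pose to target at present yaw, and roll (rad) to reach yaw"""
    o=ctrl.get_obs(); M=R.from_euler('xyz',o['orientation'],degrees=True).as_matrix()
    d=M.T@(np.array(target)-o['tool_pos'])*100
    y=o['orientation'][2]
    if yaw is not None:
        dy=(yaw-y+180)%360-180
        M2=R.from_euler('xyz',[180,0,yaw],degrees=True).as_matrix(); d2=M2.T@(np.array(target)-o['tool_pos'])*100
        return 'pos',o['tool_pos'].round(4),'yaw',round(y,2),'shift',d.round(2),'roll',round(-np.radians(dy),3),'shift after roll',d2.round(2)
    return 'pos',o['tool_pos'].round(4),'yaw',round(y,2),'shift',d.round(2)
E
python3 - <<'E'
from h import *
print(delta([.42,.22,.30],-6.5))
E
```

```text
('pos', array([0.2313, 0.6341, 0.2266]), 'yaw', np.float64(-20.04), 'shift', array([31.92, 32.43, -7.34]), 'roll', np.float64(-0.236), 'shift after roll', array([23.43, 39.  , -7.34]))
```

>>> {"api": "jog_arm", "payload": {
  "commands": [
    {"z": -3,"roll": -0.08},
    {"z": -3,"roll": -0.08},
    {"z": -2,"roll": -0.075}
  ]
}}

```text
validation failed for argument at $.co...
```

>>> {"api": "jog_arm", "payload": {
  "commands": [
    {"x": 0,"y": 0,"z": -3,"roll": -0.08},
    {"x": 0,"y": 0,"z": -3,"roll": -0.08},
    {"x": 0,"y": 0,"z": -2,"roll": -0.075}
  ]
}}

```text
clock: 1.95
tool_pos: [0.2317, 0.6345, 0.309]
orientation: [-179.9, -0.0, -6.4]
force: [0.7, 0.3, 1.0]
opening: 0.0872
```

>>> {"api": "jog_arm", "payload": {
  "commands": [
    {"x": 1.9,"y": 3.3,"z": 0,"roll": 0},
    {"x": 1.9,"y": 3.3,"z": 0,"roll": 0},
    {"x": 1.9,"y": 3.3,"z": 0,"roll": 0},
    {"x": 1.9,"y": 3.3,"z": 0,"roll": 0},
    {"x": 1.9,"y": 3.3,"z": 0,"roll": 0},
    {"x": 1.9,"y": 3.3,"z": 0,"roll": 0},
    {"x": 1.9,"y": 3.3,"z": 0,"roll": 0},
    {"x": 1.9,"y": 3.3,"z": 0,"roll": 0},
    {"x": 1.9,"y": 3.3,"z": 0,"roll": 0},
    {"x": 1.9,"y": 3.3,"z": 0,"roll": 0},
    {"x": 1.9,"y": 3.0,"z": 0,"roll": 0},
    {"x": 1.9,"y": 3.0,"z": 0,"roll": 0}
  ]
}}

```text
clock: 3.15
tool_pos: [0.4135, 0.2191, 0.307]
orientation: [-179.9, -0.0, -6.6]
force: [1.1, 0.4, -0.5]
opening: 0.0876
```

```bash
python3 - <<'E'
from h import *
import time
s=snap('wrist'); print(s['obs']['tool_pos'],s['obs']['orientation'],s['obs']['qvel'].round(1)); save('w1',s['image'])
for q,z in dict(dome1_mid=.026,square1_mid=.017,tray_floor=.043).items():
    for f in ctrl.search_frame('wrist',q):
        uv=np.array(f['position'])*W; print(q,round(f['confidence'],2),uv.round(1),onz(s,uv,z).round(4))
E
```

```text
[0.41347541 0.21911271 0.30698212] [-1.79949822e+02 -3.11166001e-02 -6.56388311e+00] [-41.8  -2.4  -2.4   0.1  -0.   41.5]
dome1_mid 0.66 [219.1 158.3] [0.4063 0.2644 0.026 ]
dome1_mid 0.64 [174.7 250.8] [0.2773 0.3487 0.026 ]
square1_mid 0.59 [221.8  22. ] [0.571  0.2381 0.017 ]
tray_floor 0.96 [446.7  70.5] [ 0.484  -0.0218  0.043 ]
```

View pics/w1.png

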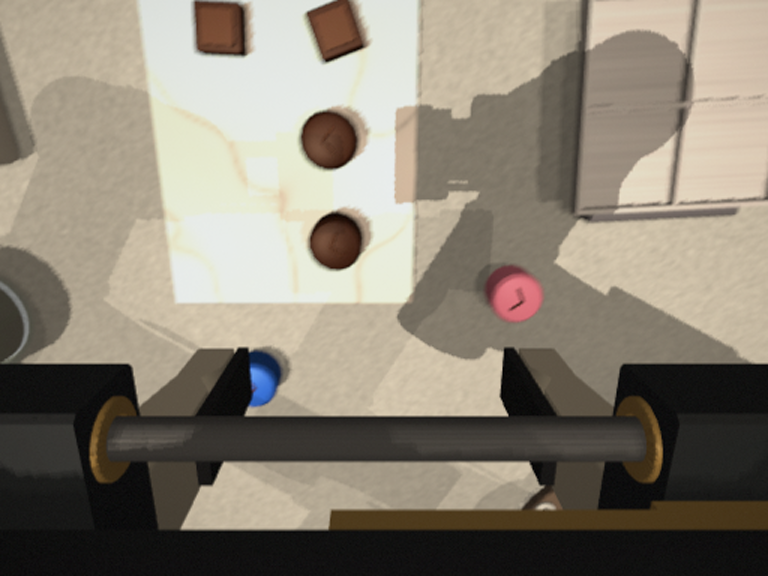

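The wrist view shows both dark round chocolates at (336,240) and (329,139), the squares at (220,27) and (337,29), pink at (515,293) and blue at (262,378). The arm was still moving, so I'll settle it and measure again.

>>> {"api": "jog_arm", "payload": {
  "commands": [
    {"x": 0,"y": 0,"z": 0,"roll": 0},
    {"x": 0,"y": 0,"z": 0,"roll": 0}
  ]
}}

```text
clock: 3.55
tool_pos: [0.4129, 0.2212, 0.3065]
orientation: [180.0, 0.0, -6.5]
force: [-0.0, 0.1, 0.4]
opening: 0.0879
```

```bash
cat >> h.py <<'E'
def domes(s,z=.033,minA=300,show=None):
    """dark-brown blobs in picture -> centre of base-ring ellipse; returns list (uv, xyz at z, area, extents)"""
    im=s['image'].astype(int); hsv=cv2.cvtColor(s['image'],cv2.COLOR_RGB2HSV)
    m=((hsv[...,2]<115)&(hsv[...,1]>90)&((hsv[...,0]<20)|(hsv[...,0]>170))).astype(np.uint8)
    m[225:,:]=0 if 'hand_eye' in s else m[225:,:]
    m=cv2.morphologyEx(m,cv2.MORPH_OPEN,np.ones((3,3),np.uint8))
    n,l,st,c=cv2.connectedComponentsWithStats(m); out=[]
    for i in range(1,n):
        if st[i,4]<minA: continue
        cn=max(cv2.findContours((l==i).astype(np.uint8),cv2.RETR_EXTERNAL,cv2.CHAIN_APPROX_NONE)[0],key=cv2.contourArea)
        h=cv2.convexHull(cn); out.append((c[i],st[i],h))
    return out
E
python3 - <<'E'
from h import *
s=snap('wrist'); print(s['obs']['tool_pos'],s['obs']['orientation'],s['obs']['qvel'].round(1)); save('w2',s['image'])
for c,st,h in domes(s,minA=150):
    r=cv2.minEnclosingCircle(h); print(c.round(1),st,r,onz(s,c,.026).round(4), onz(s,r[0],.030).round(4))
def outline(s,xy,z0):
    a=np.linspace(0,6.283,60); P=[]
    for z in (z0,z0+.030): P+=[[xy[0]+.024*np.cos(t),xy[1]+.024*np.sin(t),z] for t in a]
    return cv2.convexHull(proj(s,np.array(P)).astype(np.float32))
from scipy.optimize import least_squares
for c,st,h in domes(s,minA=150):
    x0=onz(s,c,.026)[:2]
    def f(x):
        o=outline(s,x,.008); M=cv2.moments(o); Mh=cv2.moments(h)
        return [M['m10']/M['m00']-Mh['m10']/Mh['m00'],M['m01']/M['m00']-Mh['m01']/Mh['m00']]
    r=least_squares(f,x0,diff_step=1e-2); print('fit',r.x.round(4),'area model/meas',cv2.contourArea(outline(s,r.x,.008)),cv2.contourArea(h))
E
```

```text
[0.41290568 0.22124288 0.30651584] [ 1.79997030e+02  4.86570060e-03 -6.51761935e+00] [ 0.3  0.1 -0.1  0.1 -0.   0.1]
[147.2  18.7] [129   0  35  37 705] ((146.0, 18.0), 24.083288192749023) [0.5822 0.3269 0.026 ] [0.5823 0.3272 0.03  ]
[223.8  20.7] [204   0  39  41 594] ((223.20204162597656, 19.651020050048828), 21.958301544189453) [0.5696 0.237  0.026 ] [0.5702 0.2374 0.03  ]
[218.9  92.9] [ 200   74   38   39 1118] ((218.57089233398438, 93.2330322265625), 19.404197692871094) [0.4888 0.2545 0.026 ] [0.4885 0.2546 0.03  ]
[223.7 160.8] [ 206  142   35   38 1021] ((223.42308044433594, 160.8076934814453), 18.98350715637207) [0.4015 0.2606 0.026 ] [0.4024 0.2605 0.03  ]
[331.9 186.1] [323 178  25  24 204] ((336.0, 190.0), 15.556448936462402) [0.3495 0.1181 0.026 ] [0.3446 0.1136 0.03  ]
fit [0.5823 0.3282] area model/meas 1781.1934334759153 1149.0
fit [0.5697 0.2374] area model/meas 1614.6241979537394 1066.5
fit [0.4883 0.2542] area model/meas 1270.9740374917747 1130.0
fit [0.4015 0.2608] area model/meas 1163.450488846982 1022.5
fit [0.347  0.1167] area model/meas 1197.336057126522 298.0
```

View pics/w2.png

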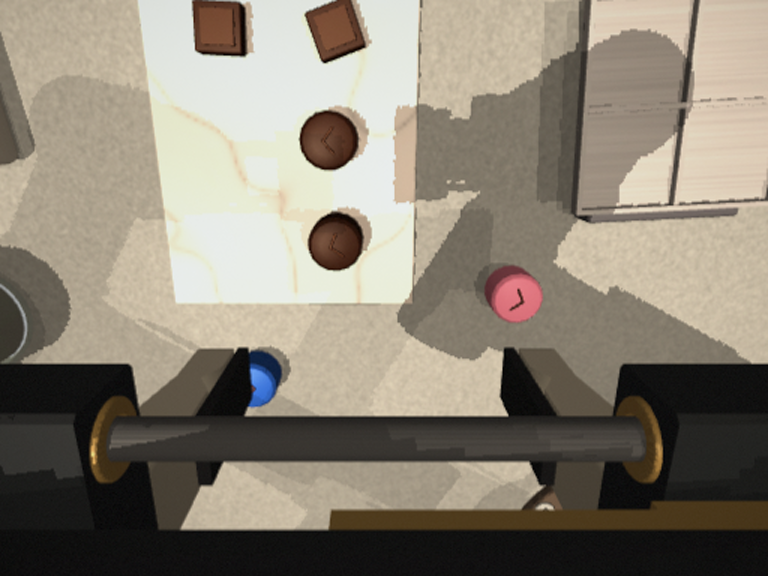

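The picture confirms which are which. The round ones with circular domed tops are at (335,240) and (328,139), and the squares (220,27) and (335,29) are clearly square, so I'll take the nearer round one first.

```bash
python3 - <<'E'
from h import *
print(delta([.402,.2605,.10],-6.5)); 
s=snap('wrist'); im=cv2.resize(s['image'][60:190,180:280],None,fx=5,fy=4.5); save('w2c',im,1)
E
```

```text
('pos', array([0.4129, 0.2213, 0.3065]), 'yaw', np.float64(-6.51), 'shift', array([-1.52, -3.77, 20.65]), 'roll', np.float64(-0.0), 'shift after roll', array([-1.52, -3.77, 20.65]))
```

View pics/w2c.png

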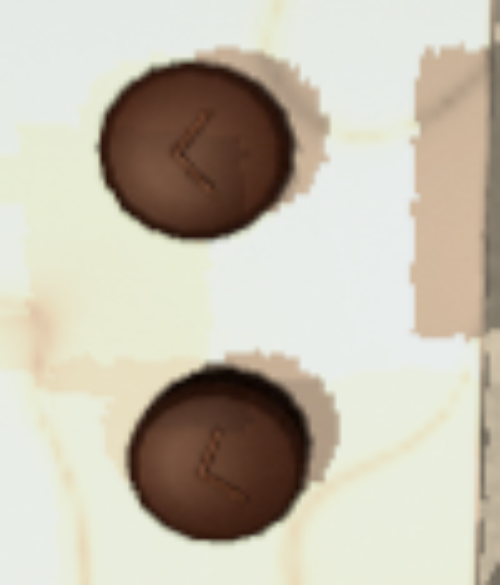

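The crop shows two circular, domed, dark brown pieces.

>>> {"api": "jog_arm", "payload": {
  "commands": [
    {"x": -0.3,"y": -0.75,"z": 4,"roll": 0},
    {"x": -0.3,"y": -0.75,"z": 4,"roll": 0},
    {"x": -0.3,"y": -0.75,"z": 4,"roll": 0},
    {"x": -0.3,"y": -0.75,"z": 4,"roll": 0},
    {"x": -0.3,"y": -0.75,"z": 3,"roll": 0},
    {"x": 0,"y": 0,"z": 1,"roll": 0},
    {"x": 0,"y": 0,"z": 0,"roll": 0},
    {"x": 0,"y": 0,"z": 0,"roll": 0}
  ],
  "gripper": 8.7
}}

```text
clock: 4.45
tool_pos: [0.4031, 0.2602, 0.1078]
orientation: [-179.9, -0.1, -6.5]
force: [0.0, -0.6, 0.2]
opening: 0.0867
```

```bash
python3 - <<'E'
from h import *
s=snap('wrist'); print(s['obs']['qvel'].round(1)); save('w3',s['image'])
print(delta([.402,.2605,.022],-6.5))
for f in ctrl.search_frame('wrist','dome1_mid'): 
    uv=np.array(f['position'])*W; print(f['confidence'],uv,onz(s,uv,.026).round(4))
E
```

```text
[-0.2 -1.1  0.5 -0.   0.2 -0.1]
('pos', array([0.4033, 0.2603, 0.1081]), 'yaw', np.float64(-6.55), 'shift', array([-0.15,  0.01,  8.61]), 'roll', np.float64(-0.001), 'shift after roll', array([-0.13, -0.01,  8.61]))
0.77 [162.2016 335.3088] [0.2859 0.353  0.026 ]
0.69 [250.4192 197.7984] [0.4033 0.2619 0.026 ]
```

View pics/w3.png

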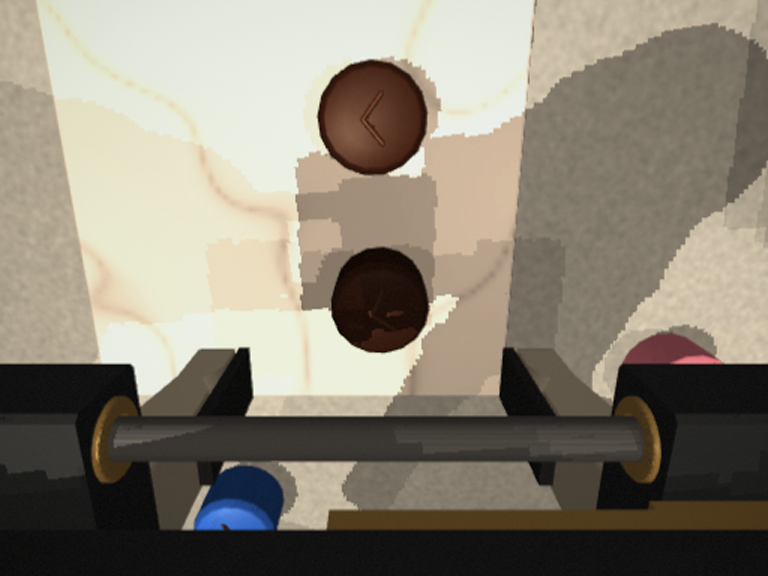

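The nearer round chocolate sits centred between the fingers at (380,300), so I'll descend.

>>> {"api": "jog_arm", "payload": {
  "commands": [
    {"x": -0.1,"y": 0,"z": 2,"roll": 0},
    {"x": 0,"y": 0,"z": 2,"roll": 0},
    {"x": 0,"y": 0,"z": 2,"roll": 0},
    {"x": 0,"y": 0,"z": 1.5,"roll": 0},
    {"x": 0,"y": 0,"z": 1,"roll": 0},
    {"x": 0,"y": 0,"z": 0,"roll": 0},
    {"x": 0,"y": 0,"z": 0,"roll": 0}
  ]
}}

```text
clock: 5.25
tool_pos: [0.402, 0.2601, 0.0224]
orientation: [-179.9, -0.0, -6.6]
force: [0.8, 0.6, 0.5]
opening: 0.0867
```

>>> {"api": "jog_arm", "payload": {
  "commands": [
    {"x": 0,"y": 0,"z": 0,"roll": 0},
    {"x": 0,"y": 0,"z": 0,"roll": 0},
    {"x": 0,"y": 0,"z": 0,"roll": 0},
    {"x": 0,"y": 0,"z": 0,"roll": 0},
    {"x": 0,"y": 0,"z": 0,"roll": 0}
  ],
  "gripper": 4.4
}}

```text
clock: 5.75
tool_pos: [0.4016, 0.2597, 0.0217]
orientation: [-180.0, -0.0, -6.6]
force: [-0.3, -1.0, -0.7]
opening: 0.0524
```

>>> {"api": "jog_arm", "payload": {
  "commands": [
    {"x": 0,"y": 0,"z": 0,"roll": 0},
    {"x": 0,"y": 0,"z": 0,"roll": 0},
    {"x": 0,"y": 0,"z": 0,"roll": 0},
    {"x": 0,"y": 0,"z": 0,"roll": 0}
  ]
}}

```text
clock: 6.15
tool_pos: [0.4015, 0.2595, 0.0216]
orientation: [180.0, 0.0, -6.6]
force: [-0.9, -1.3, 3.7]
opening: 0.0464
```

>>> {"api": "jog_arm", "payload": {
  "commands": [
    {"x": 0,"y": 0,"z": -1,"roll": 0},
    {"x": 0,"y": 0,"z": -2,"roll": 0},
    {"x": 0,"y": 0,"z": -3,"roll": 0},
    {"x": 0,"y": 0,"z": -3,"roll": 0},
    {"x": 0,"y": 0,"z": -2,"roll": 0},
    {"x": 0,"y": 0,"z": 0,"roll": 0}
  ]
}}

```text
clock: 6.75
tool_pos: [0.4029, 0.2612, 0.1352]
orientation: [-179.7, -0.2, -6.5]
force: [0.2, 0.9, -0.0]
opening: 0.0464
```

```bash
python3 - <<'E'
from h import *
o=ctrl.get_obs(); print(o['opening'],o['force'])
s=snap('wrist'); save('w4',s['image'])
s=snap('scene'); save('s4',s['image'][140:300,200:460],2.5)
E
```

```text
0.04643775087190115 [ 0.21223964  0.90730001 -0.01054996]
```

View pics/w4.png

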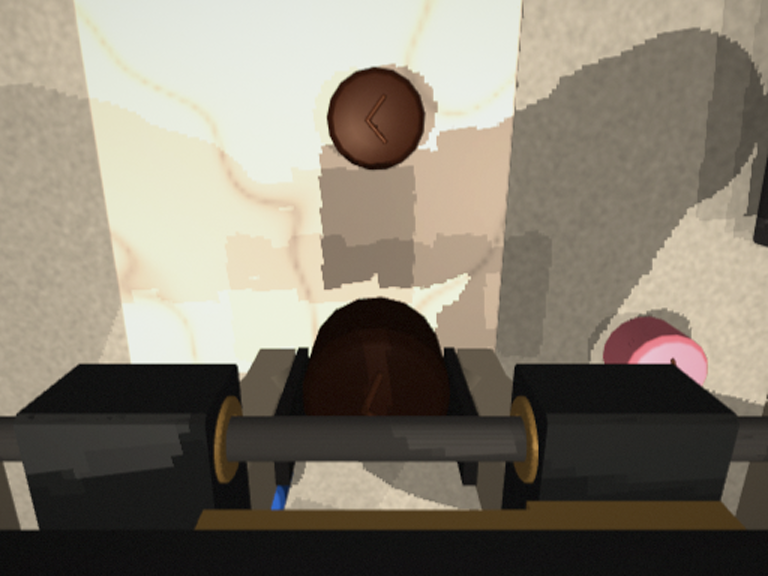

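View pics/s4.png

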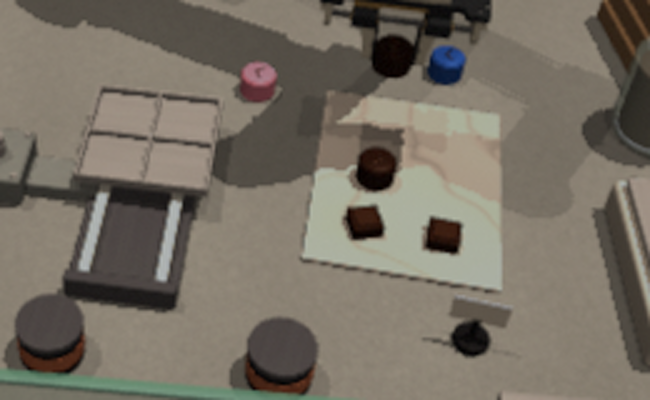

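Held firmly (opening 46 mm, still upright). I'll carry it over the tray.

```bash
python3 - <<'E'
from h import *
print(delta([.42,.0,.22],-2.6))
E
```

```text
('pos', array([0.4015, 0.2598, 0.1322]), 'yaw', np.float64(-6.59), 'shift', array([ 4.82, 25.58, -8.82]), 'roll', np.float64(-0.07), 'shift after roll', array([ 3.02, 25.87, -8.78]))
```

>>> {"api": "jog_arm", "payload": {
  "commands": [
    {"x": 0,"y": 0,"z": -2,"roll": -0.035},
    {"x": 0,"y": 1,"z": -2,"roll": -0.035},
    {"x": 0.3,"y": 2.5,"z": -2,"roll": 0},
    {"x": 0.3,"y": 3,"z": -1.8,"roll": 0},
    {"x": 0.4,"y": 3,"z": -1,"roll": 0},
    {"x": 0.4,"y": 3,"z": 0,"roll": 0},
    {"x": 0.4,"y": 3,"z": 0,"roll": 0},
    {"x": 0.4,"y": 3,"z": 0,"roll": 0},
    {"x": 0.4,"y": 3,"z": 0,"roll": 0},
    {"x": 0.4,"y": 2.5,"z": 0,"roll": 0},
    {"x": 0,"y": 1.8,"z": 0,"roll": 0},
    {"x": 0,"y": 0,"z": 0,"roll": 0}
  ]
}}

```text
clock: 8.05
tool_pos: [0.4186, -0.0013, 0.2184]
orientation: [179.9, 0.1, -2.7]
force: [0.5, 1.3, -1.4]
opening: 0.0462
```

>>> {"api": "jog_arm", "payload": {
  "commands": [
    {"x": 0,"y": 0,"z": 0,"roll": 0},
    {"x": 0,"y": 0,"z": 0,"roll": 0}
  ]
}}

```text
clock: 8.25
tool_pos: [0.4195, 0.0009, 0.2191]
orientation: [180.0, 0.0, -2.6]
force: [0.6, -0.1, 0.0]
opening: 0.0463
```

```bash
python3 - <<'E'
from h import *
s=snap('wrist'); print(s['obs']['tool_pos'],s['obs']['orientation'],s['obs']['qvel'].round(1)); save('w5',s['image'])
for f in ctrl.search_frame('wrist','tray_floor'): 
    uv=np.array(f['position'])*W; print(f['confidence'],uv,onz(s,uv,.043).round(4))
E
```

```text
[0.41947103 0.00087507 0.21908277] [ 1.79981781e+02  4.93959541e-02 -2.56006110e+00] [ 0.5 -0.1  0.2  0.1 -0.   0.2]
0.6 [282.88    89.5104] [ 0.4953 -0.0319  0.043 ]
```

View pics/w5.png

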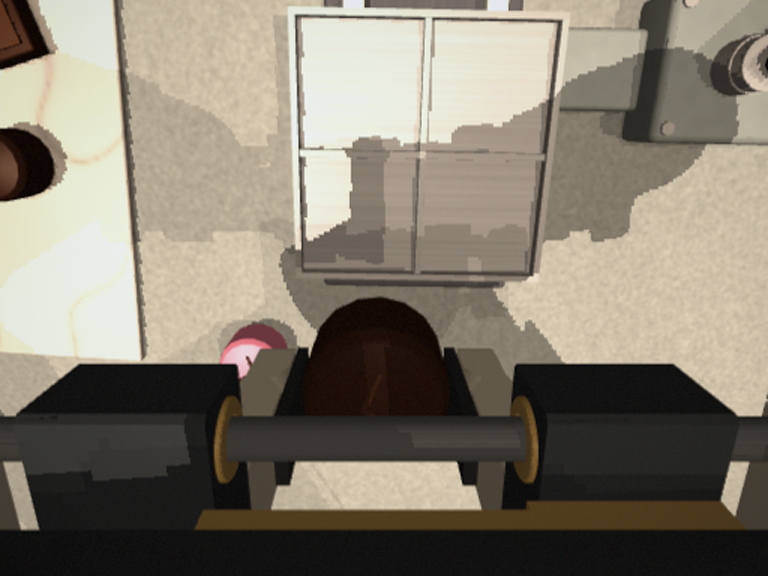

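```bash
python3 - <<'E'
from h import *
s=snap('wrist')
for n,u,z in [('TL',(289,8),.052),('TR',(570,12),.052),('BR',(538,277),.052),('BL',(295,277),.052),('X',(423,153),.052),('hub',(757,62),.072),('gbL',(651,140),.045),('screw',(667,128),.045),('screw2',(690,2),.045)]:
    print(n,onz(s,np.array(u)/1.5,z).round(4))
E
```

```text
TL [0.5693 0.0465 0.052 ]
TR [ 0.5599 -0.1164  0.052 ]
BR [ 0.3996 -0.1063  0.052 ]
BL [0.4068 0.0582 0.052 ]
X [ 0.4844 -0.0298  0.052 ]
hub [ 0.5265 -0.2157  0.072 ]
gbL [ 0.4856 -0.1756  0.045 ]
screw [ 0.4925 -0.1849  0.045 ]
screw2 [ 0.5633 -0.1892  0.045 ]
```

```bash
python3 - <<'E'
from h import *
print(delta([.5263,.0078,.10],-3.4))
E
```

```text
('pos', array([0.4196, 0.0011, 0.2194]), 'yaw', np.float64(-2.51), 'shift', array([10.63, -1.14, 11.94]), 'roll', np.float64(0.015), 'shift after roll', array([10.61, -1.3 , 11.94]))
```

>>> {"api": "jog_arm", "payload": {
  "commands": [
    {"x": 1,"y": 0,"z": 0,"roll": 0.015},
    {"x": 2,"y": -0.3,"z": 0,"roll": 0},
    {"x": 2.5,"y": -0.3,"z": 1,"roll": 0},
    {"x": 2.5,"y": -0.3,"z": 2,"roll": 0},
    {"x": 1.6,"y": -0.3,"z": 3,"roll": 0},
    {"x": 1,"y": -0.1,"z": 3,"roll": 0},
    {"x": 0,"y": 0,"z": 2,"roll": 0},
    {"x": 0,"y": 0,"z": 0.9,"roll": 0},
    {"x": 0,"y": 0,"z": 0,"roll": 0},
    {"x": 0,"y": 0,"z": 0,"roll": 0}
  ]
}}

```text
clock: 9.4
tool_pos: [0.527, 0.0076, 0.1014]
orientation: [-180.0, -0.1, -3.4]
force: [1.0, 0.0, 0.4]
opening: 0.0462
```

```bash
python3 - <<'E'
from h import *
print(delta([.5263,.0078,.0575],-3.4), ctrl.get_obs()['qvel'].round(1))
E
```

```text
('pos', array([0.527 , 0.0076, 0.1014]), 'yaw', np.float64(-3.41), 'shift', array([-0.07, -0.02,  4.39]), 'roll', np.float64(-0.0), 'shift after roll', array([-0.07, -0.02,  4.39])) [ 0.1 -1.1  0.3  0.1  0.1  0.1]
```

>>> {"api": "jog_arm", "payload": {
  "commands": [
    {"x": 0,"y": 0,"z": 1,"roll": 0},
    {"x": 0,"y": 0,"z": 1.2,"roll": 0},
    {"x": 0,"y": 0,"z": 1,"roll": 0},
    {"x": 0,"y": 0,"z": 0.6,"roll": 0},
    {"x": 0,"y": 0,"z": 0.3,"roll": 0},
    {"x": 0,"y": 0,"z": 0.2,"roll": 0},
    {"x": 0,"y": 0,"z": 0,"roll": 0},
    {"x": 0,"y": 0,"z": 0,"roll": 0}
  ]
}}

```text
clock: 10.2
tool_pos: [0.5264, 0.0074, 0.0578]
orientation: [-180.0, -0.0, -3.4]
force: [-0.5, -1.0, -0.1]
opening: 0.0464
```

>>> {"api": "jog_arm", "payload": {
  "commands": [
    {"x": 0,"y": 0,"z": 0.1,"roll": 0},
    {"x": 0,"y": 0,"z": 0,"roll": 0}
  ]
}}

```text
clock: 10.4
tool_pos: [0.5263, 0.0074, 0.0567]
orientation: [-180.0, -0.0, -3.4]
force: [0.2, -0.2, 0.2]
opening: 0.0461
```

>>> {"api": "jog_arm", "payload": {
  "commands": [
    {"x": 0,"y": 0,"z": 0,"roll": 0},
    {"x": 0,"y": 0,"z": 0,"roll": 0},
    {"x": 0,"y": 0,"z": 0,"roll": 0},
    {"x": 0,"y": 0,"z": 0,"roll": 0},
    {"x": 0,"y": 0,"z": 0,"roll": 0}
  ],
  "gripper": 6.2
}}

```text
clock: 10.9
tool_pos: [0.5263, 0.0074, 0.0566]
orientation: [-180.0, -0.0, -3.4]
force: [0.1, 0.7, 0.3]
opening: 0.0622
```

>>> {"api": "jog_arm", "payload": {
  "commands": [
    {"x": 0,"y": 0,"z": -1,"roll": 0},
    {"x": 0,"y": 0,"z": -2,"roll": 0},
    {"x": 0,"y": 0,"z": -3,"roll": 0},
    {"x": 0,"y": 0,"z": -4,"roll": 0},
    {"x": -2,"y": 0,"z": -4,"roll": 0},
    {"x": -3,"y": 0,"z": -3,"roll": 0},
    {"x": -3,"y": 0,"z": 0,"roll": 0},
    {"x": -2,"y": 0,"z": 0,"roll": 0},
    {"x": 0,"y": 0,"z": 0,"roll": 0},
    {"x": 0,"y": 0,"z": 0,"roll": 0}
  ]
}}

```text
clock: 11.9
tool_pos: [0.4266, 0.0135, 0.2277]
orientation: [-179.9, -0.1, -3.4]
force: [0.4, -0.1, -0.4]
opening: 0.0619
```

```bash
python3 - <<'E'
from h import *
s=snap('wrist'); print(s['obs']['tool_pos'],s['obs']['orientation'],s['obs']['qvel'].round(1)); save('w6',s['image'])
s=snap('scene');save('s6',s['image'][140:300,160:420],2.5)
E
```

```text
[0.4265858  0.01347056 0.22765094] [-1.79948565e+02 -1.10937215e-01 -3.37806397e+00] [-0.5  2.   0.8  0.2  0.4  0. ]
```

View pics/w6.png

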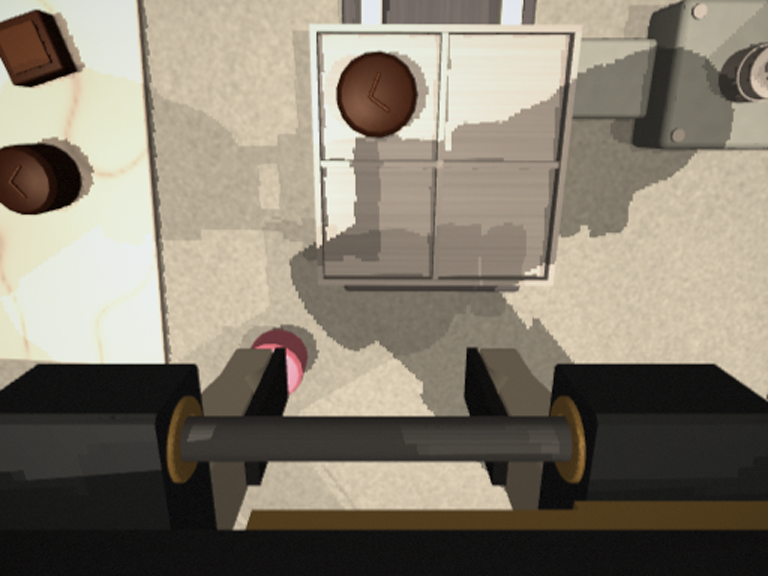

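View pics/s6.png

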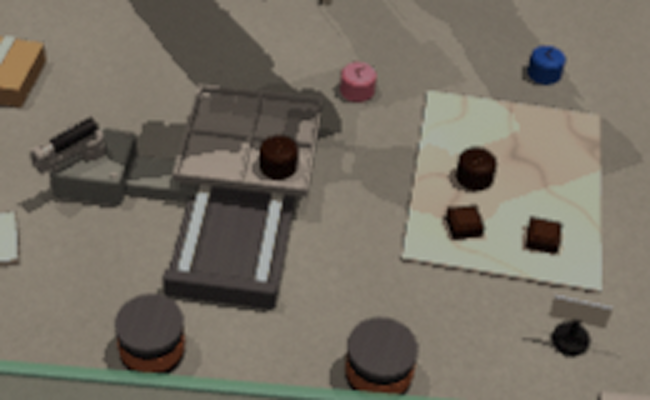

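The first chocolate stands upright in the far-left compartment at (376,94). Now for the second one.

```bash
python3 - <<'E'
from h import *
print(delta([.4885,.2545,.13],-6.5))
E
```

```text
('pos', array([0.427 , 0.0134, 0.2269]), 'yaw', np.float64(-3.42), 'shift', array([  4.69, -24.43,   9.7 ]), 'roll', np.float64(0.054), 'shift after roll', array([  3.38, -24.65,   9.69]))
```

>>> {"api": "jog_arm", "payload": {
  "commands": [
    {"x": 0,"y": -1,"z": 0,"roll": 0.054},
    {"x": 0.3,"y": -2.5,"z": 0,"roll": 0},
    {"x": 0.4,"y": -3,"z": 0,"roll": 0},
    {"x": 0.4,"y": -3,"z": 0,"roll": 0},
    {"x": 0.4,"y": -3,"z": 0,"roll": 0},
    {"x": 0.4,"y": -3,"z": 0,"roll": 0},
    {"x": 0.4,"y": -3,"z": 1.5,"roll": 0},
    {"x": 0.4,"y": -3,"z": 2.5,"roll": 0},
    {"x": 0.4,"y": -2,"z": 3,"roll": 0},
    {"x": 0.3,"y": -1.1,"z": 2.5,"roll": 0},
    {"x": 0,"y": 0,"z": 0,"roll": 0},
    {"x": 0,"y": 0,"z": 0,"roll": 0}
  ],
  "gripper": 8.7
}}

```text
clock: 13.2
tool_pos: [0.4879, 0.2536, 0.1308]
orientation: [179.9, 0.1, -6.5]
force: [0.1, 1.2, 1.3]
opening: 0.0874
```

```bash
python3 - <<'E'
from h import *
s=snap('wrist'); print(s['obs']['tool_pos'],s['obs']['orientation'],s['obs']['qvel'].round(1)); save('w7',s['image'])
E
```

```text
[0.48787456 0.25363894 0.13080757] [ 1.79860994e+02  7.25275248e-02 -6.51286026e+00] [-0.4 -2.4  0.6  0.3 -0.3 -0. ]
```

View pics/w7.png

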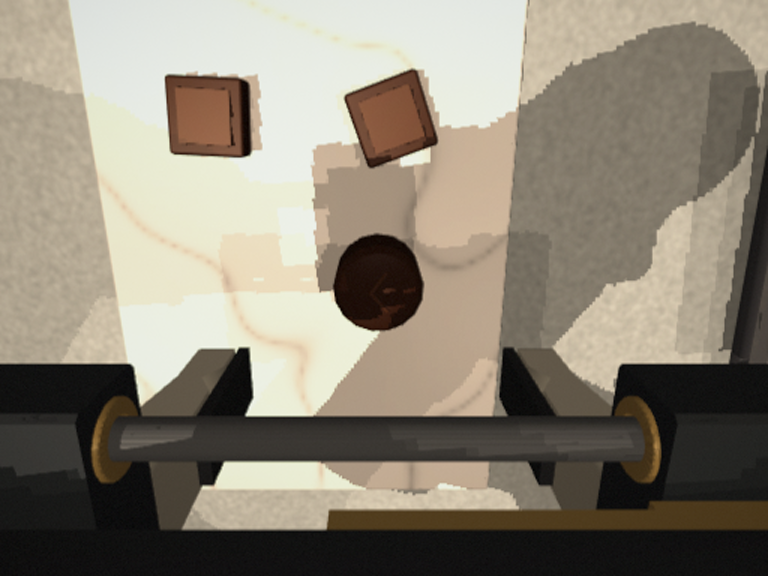

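```bash
python3 - <<'E'
from h import *
s=snap('wrist')
print(onz(s,(252.3,188),.026), delta([.4885,.2545,.022],-6.5))
a=np.linspace(0,6.283,60)
for xy in [(.4885,.2545),(.487,.2535)]:
    P=np.array([[xy[0]+.024*np.cos(t),xy[1]+.024*np.sin(t),z] for z in(.008,.038) for t in a]); q=proj(s,P)*1.5; print(q.min(0),q.max(0))
E
```

```text
[0.48835105 0.25384208 0.026     ] ('pos', array([0.4883, 0.2539, 0.1326]), 'yaw', np.float64(-6.54), 'shift', array([ 0.  , -0.06, 11.06]), 'roll', np.float64(-0.001), 'shift after roll', array([ 1.000e-02, -6.000e-02,  1.106e+01]))
[331.94277844 232.44867111] [422.6286968  330.55805961]
[334.21381911 234.81675985] [424.75381348 332.9005482 ]
```

The round chocolate at (378,282) is centred to about 1 mm. I'll descend and grasp it.

>>> {"api": "jog_arm", "payload": {
  "commands": [
    {"x": 0,"y": 0,"z": 2,"roll": 0},
    {"x": 0,"y": 0,"z": 3,"roll": 0},
    {"x": 0,"y": 0,"z": 2.5,"roll": 0},
    {"x": 0,"y": 0,"z": 2,"roll": 0},
    {"x": 0,"y": 0,"z": 1,"roll": 0},
    {"x": 0,"y": 0,"z": 0.5,"roll": 0},
    {"x": 0,"y": 0,"z": 0,"roll": 0},
    {"x": 0,"y": 0,"z": 0,"roll": 0}
  ]
}}

```text
clock: 14.1
tool_pos: [0.4882, 0.2544, 0.0227]
orientation: [-179.9, -0.1, -6.5]
force: [-0.6, -1.1, -0.5]
opening: 0.0868
```

>>> {"api": "jog_arm", "payload": {
  "commands": [
    {"x": 0,"y": 0,"z": 0,"roll": 0},
    {"x": 0,"y": 0,"z": 0,"roll": 0},
    {"x": 0,"y": 0,"z": 0,"roll": 0},
    {"x": 0,"y": 0,"z": 0,"roll": 0},
    {"x": 0,"y": 0,"z": 0,"roll": 0},
    {"x": 0,"y": 0,"z": 0,"roll": 0},
    {"x": 0,"y": 0,"z": 0,"roll": 0},
    {"x": 0,"y": 0,"z": 0,"roll": 0},
    {"x": 0,"y": 0,"z": 0,"roll": 0}
  ],
  "gripper": 4.4
}}

```text
clock: 15.0
tool_pos: [0.4875, 0.2538, 0.0216]
orientation: [180.0, 0.0, -6.5]
force: [-0.7, 0.0, 0.8]
opening: 0.0463
```

>>> {"api": "jog_arm", "payload": {
  "commands": [
    {"x": 0,"y": 0,"z": -1,"roll": 0},
    {"x": 0,"y": 0,"z": -2,"roll": 0},
    {"x": 0,"y": 0,"z": -3,"roll": 0},
    {"x": 0,"y": 0,"z": -3,"roll": 0},
    {"x": 0,"y": 0,"z": -2,"roll": 0},
    {"x": 0,"y": 0,"z": 0,"roll": 0}
  ]
}}

```text
clock: 15.6
tool_pos: [0.4892, 0.2554, 0.1355]
orientation: [-179.7, -0.2, -6.5]
force: [0.2, -0.3, -0.7]
opening: 0.0463
```

```bash
python3 - <<'E'
from h import *
print(delta([.4465,.0126,.14],-3.4))
s=snap('scene');save('s8',s['image'][140:300,160:420],2.5)
E
```

```text
('pos', array([0.4892, 0.2554, 0.1355]), 'yaw', np.float64(-6.49), 'shift', array([-1.5 , 24.6 , -0.57]), 'roll', np.float64(-0.054), 'shift after roll', array([-2.82, 24.49, -0.45]))
```

View pics/s8.png

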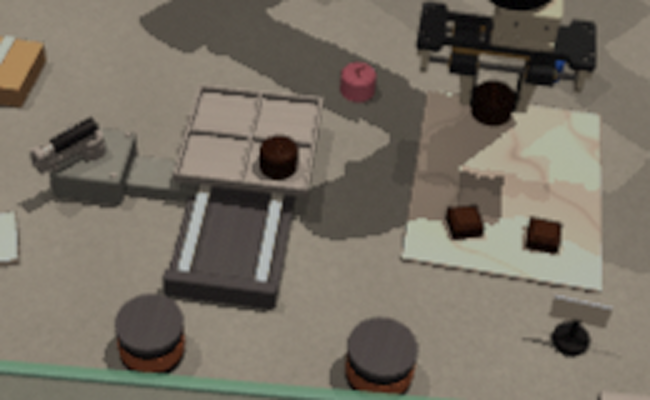

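Held. I'll carry it to the near-left compartment.

>>> {"api": "jog_arm", "payload": {
  "commands": [
    {"x": 0,"y": 0.5,"z": -0.5,"roll": -0.054},
    {"x": -0.3,"y": 2,"z": -0.5,"roll": 0},
    {"x": -0.4,"y": 3,"z": 0,"roll": 0},
    {"x": -0.4,"y": 3,"z": 0,"roll": 0},
    {"x": -0.4,"y": 3,"z": 0,"roll": 0},
    {"x": -0.4,"y": 3,"z": 0,"roll": 0},
    {"x": -0.4,"y": 3,"z": 0,"roll": 0},
    {"x": -0.3,"y": 3,"z": 0,"roll": 0},
    {"x": -0.2,"y": 2.5,"z": 0,"roll": 0},
    {"x": 0,"y": 1.5,"z": 0,"roll": 0},
    {"x": 0,"y": 0,"z": 0,"roll": 0},
    {"x": 0,"y": 0,"z": 0,"roll": 0}
  ]
}}

```text
clock: 16.85
tool_pos: [0.4442, 0.0104, 0.1413]
orientation: [180.0, 0.0, -3.5]
force: [-0.6, -0.3, -0.9]
opening: 0.0465
```

```bash
python3 - <<'E'
from h import *
s=snap('wrist'); save('w9',s['image'])
print(delta([.4465,.0126,.0567],-3.4), ctrl.get_obs()['opening'])
E
```

```text
('pos', array([0.4444, 0.0109, 0.1414]), 'yaw', np.float64(-3.48), 'shift', array([ 0.2 , -0.18,  8.47]), 'roll', np.float64(-0.001), 'shift after roll', array([ 0.2 , -0.18,  8.47])) 0.046540235622402386
```

View pics/w9.png

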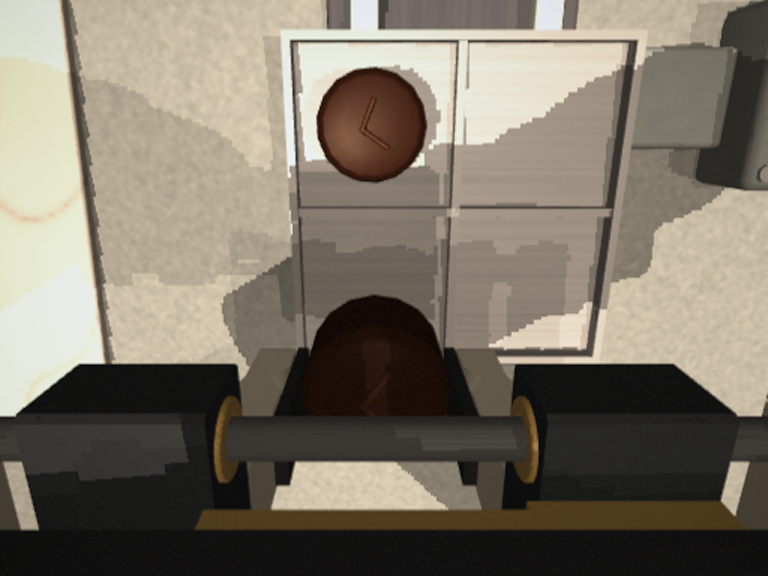

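>>> {"api": "jog_arm", "payload": {
  "commands": [
    {"x": 0.2,"y": -0.2,"z": 1.5,"roll": 0},
    {"x": 0,"y": 0,"z": 2.5,"roll": 0},
    {"x": 0,"y": 0,"z": 2,"roll": 0},
    {"x": 0,"y": 0,"z": 1.2,"roll": 0},
    {"x": 0,"y": 0,"z": 0.7,"roll": 0},
    {"x": 0,"y": 0,"z": 0.4,"roll": 0},
    {"x": 0,"y": 0,"z": 0.15,"roll": 0},
    {"x": 0,"y": 0,"z": 0,"roll": 0},
    {"x": 0,"y": 0,"z": 0,"roll": 0}
  ]
}}

```text
clock: 17.8
tool_pos: [0.4472, 0.0131, 0.0576]
orientation: [-180.0, -0.0, -3.4]
force: [-0.4, 0.1, -0.6]
opening: 0.0467
```

>>> {"api": "jog_arm", "payload": {
  "commands": [
    {"x": 0,"y": 0,"z": 0.1,"roll": 0},
    {"x": 0,"y": 0,"z": 0,"roll": 0}
  ]
}}

```text
clock: 18.0
tool_pos: [0.4473, 0.0131, 0.0565]
orientation: [-180.0, -0.1, -3.4]
force: [0.3, 0.1, 2.8]
opening: 0.0464
```

>>> {"api": "jog_arm", "payload": {
  "commands": [
    {"x": 0,"y": 0,"z": 0,"roll": 0},
    {"x": 0,"y": 0,"z": 0,"roll": 0},
    {"x": 0,"y": 0,"z": 0,"roll": 0},
    {"x": 0,"y": 0,"z": 0,"roll": 0},
    {"x": 0,"y": 0,"z": 0,"roll": 0}
  ],
  "gripper": 6.2
}}

```text
clock: 18.5
tool_pos: [0.4468, 0.0129, 0.056]
orientation: [180.0, 0.0, -3.4]
force: [0.7, 1.2, -0.5]
opening: 0.0622
```

>>> {"api": "jog_arm", "payload": {
  "commands": [
    {"x": 0,"y": 0,"z": -1,"roll": 0},
    {"x": 0,"y": 0,"z": -2,"roll": 0},
    {"x": 0,"y": 0,"z": -3,"roll": 0},
    {"x": 0,"y": 0,"z": -4,"roll": 0},
    {"x": 0,"y": 2,"z": -4,"roll": 0},
    {"x": 0,"y": 3,"z": -4,"roll": 0},
    {"x": 0,"y": 3,"z": -2,"roll": 0},
    {"x": 0,"y": 3,"z": 0,"roll": 0},
    {"x": 0,"y": 2,"z": 0,"roll": 0},
    {"x": 0,"y": 1,"z": 0,"roll": 0},
    {"x": 0,"y": 0,"z": 0,"roll": 0},
    {"x": 0,"y": 0,"z": 0,"roll": 0}
  ]
}}

```text
clock: 19.7
tool_pos: [0.4384, -0.1266, 0.2562]
orientation: [-180.0, 0.0, -3.5]
force: [-0.4, 0.7, 0.0]
opening: 0.0619
```

```bash
python3 - <<'E'
from h import *
s=snap('wrist'); print(s['obs']['tool_pos'],s['obs']['orientation'],s['obs']['qvel'].round(1)); save('w10',s['image'])
s=snap('scene');save('s10',s['image'][140:300,160:420],2.5)
s=snap('side');save('d10',s['image'][120:330,140:400],2.5)
E
```

```text
[ 0.43837487 -0.12657301  0.25618958] [-1.79994019e+02  2.16269023e-03 -3.45396934e+00] [ 0.9  0.2 -0.2 -0.   0.1  0.1]
```

View pics/w10.png

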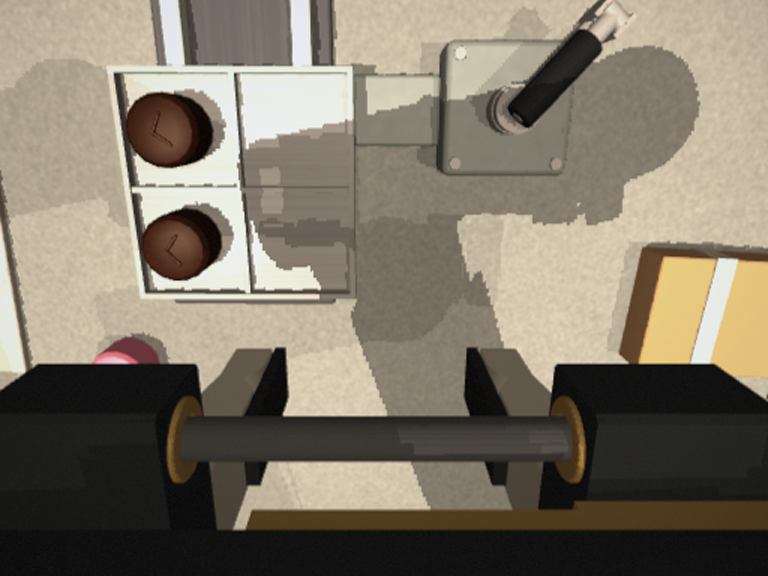

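View pics/s10.png

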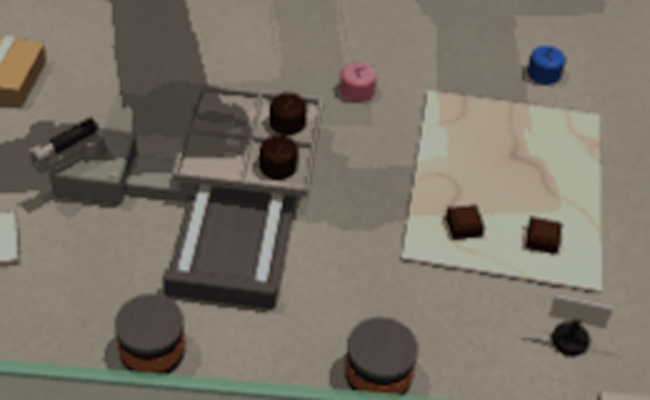

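View pics/d10.png

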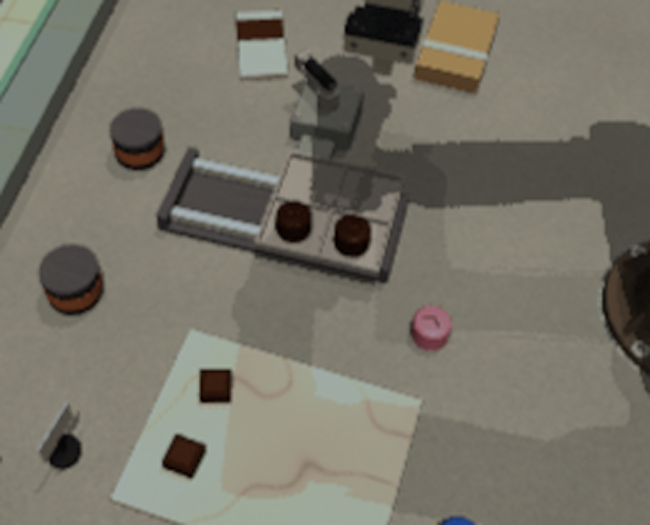

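Both round chocolates are upright, one each in the far-left (170,130) and near-left (181,244) compartments, and the slab holds only squares. Next I'll look closely at the crank.

>>> {"api": "jog_arm", "payload": {
  "commands": [
    {"x": 1,"y": 2.5,"z": 0,"roll": 0},
    {"x": 1.5,"y": 3,"z": 0,"roll": 0},
    {"x": 1.5,"y": 3,"z": 0,"roll": 0},
    {"x": 1,"y": 1.5,"z": 0,"roll": 0},
    {"x": 0,"y": 0,"z": 0,"roll": 0},
    {"x": 0,"y": 0,"z": 0,"roll": 0},
    {"x": 0,"y": 0,"z": 0,"roll": 0}
  ]
}}

```text
clock: 20.55
tool_pos: [0.4822, -0.2287, 0.2561]
orientation: [-180.0, 0.0, -3.4]
force: [-0.5, -0.4, -0.1]
opening: 0.0621
```

```bash
python3 - <<'E'
from h import *
s=snap('wrist'); print(s['obs']['tool_pos'],s['obs']['orientation'],s['obs']['qvel'].round(1)); 
print(s['image'].shape)
im=s['image'][20:220,150:400]; save('w11',im,3.2)
for q,z in dict(crank_axis=.045,crank_elbow=.084).items():
    for f in ctrl.search_frame('wrist',q): 
        uv=np.array(f['position'])*W; print(q,f['confidence'],uv,onz(s,uv,z).round(4))
for q in ('grip_fold','crank'):
    for f in ctrl.regions_of('wrist',q):
        m=f['mask']; ys,xs=np.nonzero(m); print(q,f['confidence'],m.sum(),xs.min(),xs.max(),ys.min(),ys.max())
E
```

```text
[ 0.48219411 -0.22874773  0.2560519 ] [-1.79989865e+02  9.91153984e-03 -3.37695474e+00] [ 0.2 -0.5  0.   0.  -0.   0.2]
(384, 512, 3)
crank_axis 0.56 [103.7824 115.6992] [ 0.5413 -0.0711  0.045 ]
crank_elbow 0.56 [266.3936  99.4944] [ 0.5495 -0.2462  0.084 ]
grip_fold 0.78 1683 232 303 61 136
crank 0.79 2223 229 307 56 138
```

View pics/w11.png

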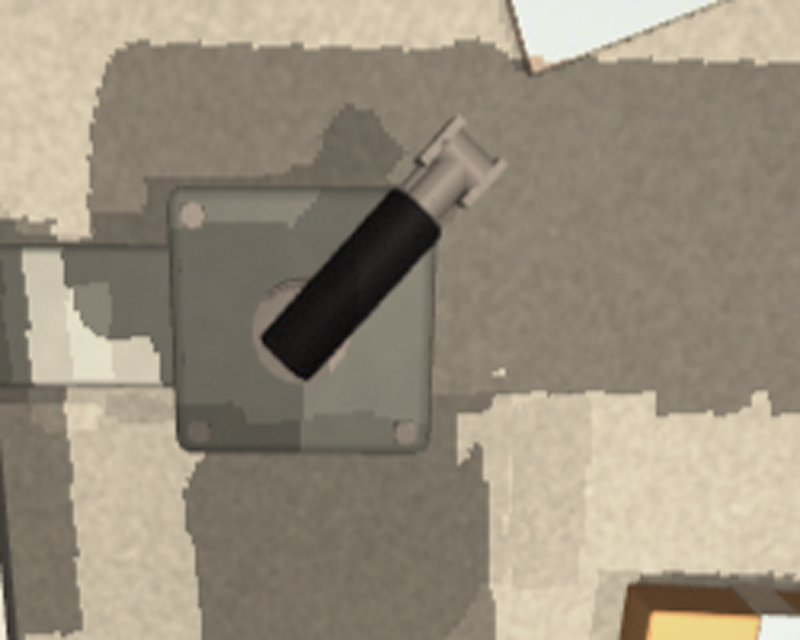

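```bash
cat > crank.py <<'E'
from h import *
from scipy.optimize import least_squares
w=snap('wrist'); a=snap('scene'); b=snap('side')
fw=lambda x,y:np.array([150+x/3.2,20+y/3.2])
fa=lambda x,y:np.array([160+x/5.5,165+y/5.5]); fb=lambda x,y:np.array([200+x/5.4,130+y/5.4])
for n,c in [('TL',(175,190)),('TR',(435,190)),('BR',(428,450)),('BL',(182,450)),('s1',(191,215)),('s2',(198,432)),('s3',(405,432))]:
    print(n,onz(w,fw(*c),.045).round(4))
C=np.mean([onz(w,fw(*c),.045) for c in [(175,190),(435,190),(428,450),(182,450)]],0); print('gb centre',C, 's1s3 mid',(onz(w,fw(191,215),.045)+onz(w,fw(405,432),.045))/2)
far=[(w,fw(284,359)),(a,fa(208,138)),(b,fb(390,132))]; near=[(w,fw(418,214)),(a,fa(118,183)),(b,fb(344,80))]; 
print('tri far',tri(far),'near',tri(near))
print('tri far noscene',tri([far[0],far[2]]),tri([near[0],near[2]]), 'wa',tri(far[:2]),tri(near[:2]))
def model(p,r):
    u=np.array([np.cos(p[2]),np.sin(p[2]),0]); H=np.array([p[0],p[1],.084])+.07*u
    return H-u*r*np.cos(p[3])+np.array([0,0,r*np.sin(p[3])])
def f(p):
    e=[]
    for s,uv in far: e+=list(proj(s,model(p,.078))[0]-uv)
    for s,uv in near: e+=list(proj(s,model(p,.018))[0]-uv)
    e+=list((p[:2]-C[:2])*300)
    return e
r=least_squares(f,[C[0],C[1],-.85,.1]); print(r.x,np.degrees(r.x[2:]),np.round(r.fun,1)); print('H',model(r.x,0),'r50',model(r.x,.05))
E
python3 crank.py
```

```text
TL [ 0.5723 -0.1845  0.045 ]
TR [ 0.5672 -0.2697  0.045 ]
BR [ 0.4803 -0.2648  0.045 ]
BL [ 0.4854 -0.1782  0.045 ]
s1 [ 0.5642 -0.1889  0.045 ]
s2 [ 0.4915 -0.1844  0.045 ]
s3 [ 0.4872 -0.2569  0.045 ]
gb centre [ 0.52631587 -0.22426222  0.045     ] s1s3 mid [ 0.52570034 -0.2229313   0.045     ]
tri far [ 0.5205675  -0.21863505  0.08611196] near [ 0.56027361 -0.26074755  0.08600758]
tri far noscene [ 0.52043327 -0.21824314  0.08680763] [ 0.56017137 -0.2604286   0.0864887 ] wa [ 0.52074608 -0.21851189  0.08600449] [ 0.56057355 -0.26061877  0.08615773]
[ 0.52537557 -0.22340533 -0.81687011  0.01970476] [-46.80320946   1.12899935] [-0.5  0.7  0.5 -0.1  0.   0.4  0.8 -0.6 -0.1  0.5 -0.3  0.2 -0.3  0.3]
H [ 0.57329101 -0.27443582  0.084     ] r50 [ 0.53907234 -0.23799255  0.08498517]
```

The crank fit agrees to under a pixel: axis (0.5255,-0.2232), arm at -46.8° in world, fold about 0.02. I'll align the jaws across the grip.

>>> {"api": "jog_arm", "payload": {
  "commands": [
    {"x": 0,"y": 0,"z": 0,"roll": 0.126},
    {"x": 0,"y": 0,"z": 0,"roll": 0.126},
    {"x": 0,"y": 0,"z": 0,"roll": 0.126},
    {"x": 0,"y": 0,"z": 0,"roll": 0.126},
    {"x": 0,"y": 0,"z": 0,"roll": 0.126},
    {"x": 0,"y": 0,"z": 0,"roll": 0.127},
    {"x": 0,"y": 0,"z": 0,"roll": 0},
    {"x": 0,"y": 0,"z": 0,"roll": 0}
  ],
  "gripper": 4.0
}}

```text
clock: 21.75
tool_pos: [0.4824, -0.2296, 0.2561]
orientation: [-180.0, -0.0, -46.6]
force: [0.5, 0.4, -0.9]
opening: 0.0398
```

```bash
python3 - <<'E'
from h import *
print(delta([.5425,-.2416,.13],-46.8))
E
```

```text
('pos', array([ 0.4824, -0.2296,  0.2561]), 'yaw', np.float64(-46.59), 'shift', array([ 5.  , -3.54, 12.61]), 'roll', np.float64(0.004), 'shift after roll', array([ 4.99, -3.56, 12.61]))
```

>>> {"api": "jog_arm", "payload": {
  "commands": [
    {"x": 1,"y": -0.7,"z": 0.5,"roll": 0.004},
    {"x": 1.5,"y": -1,"z": 2,"roll": 0},
    {"x": 1.5,"y": -1,"z": 3,"roll": 0},
    {"x": 1,"y": -0.86,"z": 3,"roll": 0},
    {"x": 0,"y": 0,"z": 2.5,"roll": 0},
    {"x": 0,"y": 0,"z": 1.6,"roll": 0},
    {"x": 0,"y": 0,"z": 0,"roll": 0},
    {"x": 0,"y": 0,"z": 0,"roll": 0},
    {"x": 0,"y": 0,"z": 0,"roll": 0}
  ]
}}

```text
clock: 22.65
tool_pos: [0.5435, -0.2421, 0.1312]
orientation: [-179.9, -0.1, -47.0]
force: [0.1, -1.1, -0.0]
opening: 0.04
```

```bash
python3 - <<'E'
from h import *
s=snap('wrist'); save('w12',s['image'])
print(delta([.5425,-.2416,.071],-46.8))
q=proj(s,np.array([[.5425,-.2416,.085],[.5733,-.2744,.084],[.5255,-.2232,.072]])); print(q*1.5)
E
```

```text
('pos', array([ 0.5435, -0.2421,  0.1314]), 'yaw', np.float64(-46.99), 'shift', array([-0.11,  0.05,  6.04]), 'roll', np.float64(-0.003), 'shift after roll', array([-0.1 ,  0.04,  6.04]))
[[379.59962728 322.69893085]
 [379.4381633  220.53886422]
 [379.10267796 361.30823625]]
```

View pics/w12.png

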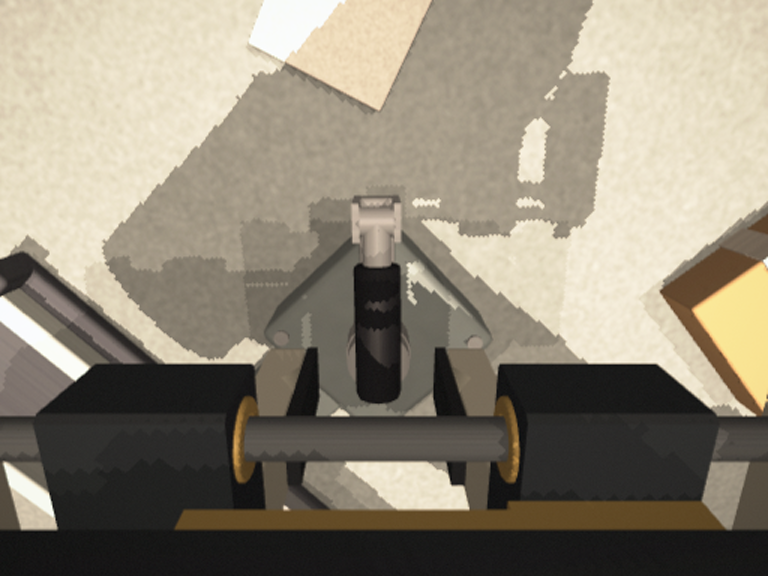

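The grip sits midway between the fingers at (378,330), with the hinge at (377,220) as predicted. I'll descend and grip it.

>>> {"api": "jog_arm", "payload": {
  "commands": [
    {"x": -0.1,"y": 0,"z": 1,"roll": 0},
    {"x": 0,"y": 0,"z": 1.5,"roll": 0},
    {"x": 0,"y": 0,"z": 1.5,"roll": 0},
    {"x": 0,"y": 0,"z": 1,"roll": 0},
    {"x": 0,"y": 0,"z": 0.6,"roll": 0},
    {"x": 0,"y": 0,"z": 0.4,"roll": 0},
    {"x": 0,"y": 0,"z": 0,"roll": 0},
    {"x": 0,"y": 0,"z": 0,"roll": 0}
  ]
}}

```text
clock: 23.5
tool_pos: [0.5422, -0.2412, 0.0705]
orientation: [-180.0, -0.0, -47.0]
force: [-1.0, 0.9, 0.1]
opening: 0.0402
```

>>> {"api": "jog_arm", "payload": {
  "commands": [
    {"x": 0,"y": 0,"z": 0,"roll": 0},
    {"x": 0,"y": 0,"z": 0,"roll": 0},
    {"x": 0,"y": 0,"z": 0,"roll": 0},
    {"x": 0,"y": 0,"z": 0,"roll": 0},
    {"x": 0,"y": 0,"z": 0,"roll": 0},
    {"x": 0,"y": 0,"z": 0,"roll": 0},
    {"x": 0,"y": 0,"z": 0,"roll": 0}
  ],
  "gripper": 1.6
}}

```text
clock: 24.2
tool_pos: [0.5419, -0.2412, 0.0702]
orientation: [-180.0, -0.0, -47.0]
force: [-0.1, 0.2, 2.6]
opening: 0.0195
```

>>> {"api": "jog_arm", "payload": {
  "commands": [
    {"x": 0.09,"y": 0,"z": -0.81,"roll": 0},
    {"x": 0.26,"y": 0,"z": -0.86,"roll": 0},
    {"x": 0.43,"y": 0,"z": -0.79,"roll": 0},
    {"x": 0.58,"y": 0,"z": -0.68,"roll": 0},
    {"x": 0,"y": 0,"z": 0,"roll": 0}
  ]
}}

```text
clock: 24.7
tool_pos: [0.5502, -0.2505, 0.1018]
orientation: [180.0, 0.2, -47.1]
force: [-3.9, 6.9, -1.4]
opening: 0.0194
```

```bash
python3 - <<'E'
from h import *
s=snap('scene'); save('s13',s['image'][150:280,130:300],4)
E
```

```text
(no output)
```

View pics/s13.png

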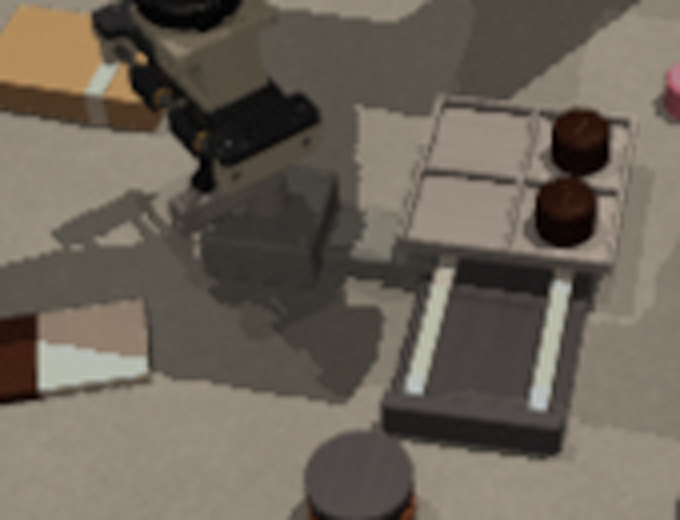

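>>> {"api": "jog_arm", "payload": {
  "commands": [
    {"x": 0.7,"y": 0,"z": -0.56,"roll": 0},
    {"x": 0.8,"y": 0,"z": -0.41,"roll": 0},
    {"x": 0.86,"y": 0,"z": -0.24,"roll": 0},
    {"x": 0.77,"y": 0,"z": -0.07,"roll": 0},
    {"x": 0.2,"y": 0,"z": 0,"roll": 0},
    {"x": 0,"y": 0,"z": 0,"roll": 0},
    {"x": 0,"y": 0,"z": 0,"roll": 0}
  ]
}}

```text
clock: 25.45
tool_pos: [0.5725, -0.2746, 0.1163]
orientation: [180.0, 0.1, -47.0]
force: [-8.2, 9.5, 10.4]
opening: 0.018
```

```bash
python3 - <<'E'
from h import *
print(ctrl.get_obs()['force'])
s=snap('scene'); save('s14',s['image'][150:280,130:300],4)
s=snap('side'); save('d14',s['image'][110:240,180:350],4)
s=snap('wrist'); save('w14',s['image'])
E
```

```text
[-8.23784263  9.48263938 10.38055266]
```

View pics/s14.png

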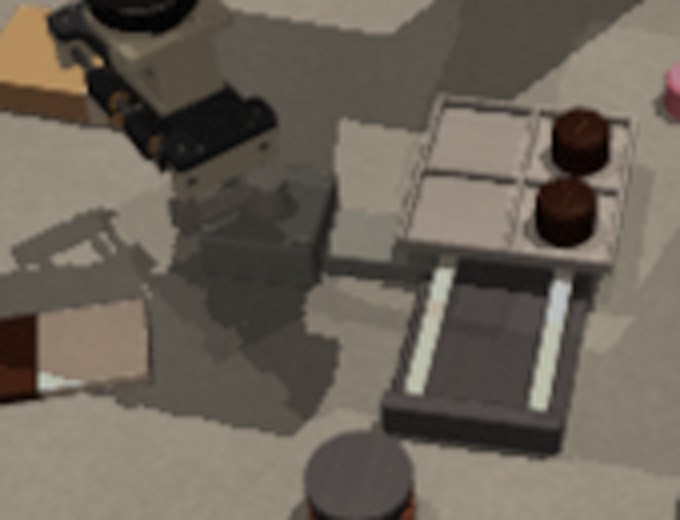

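View pics/d14.png

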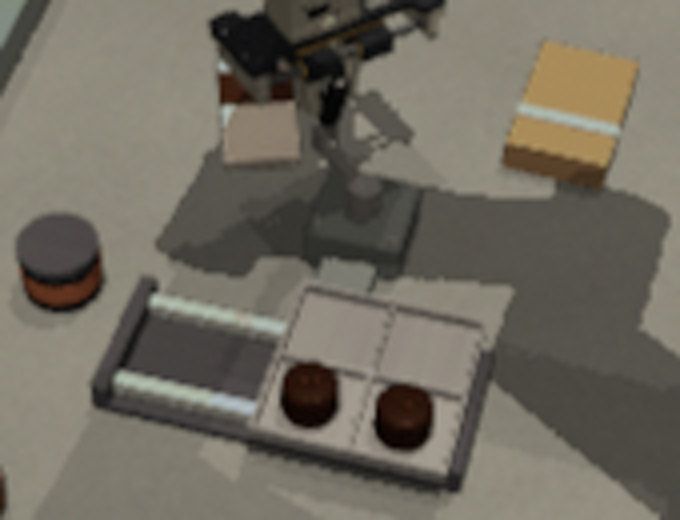

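View pics/w14.png

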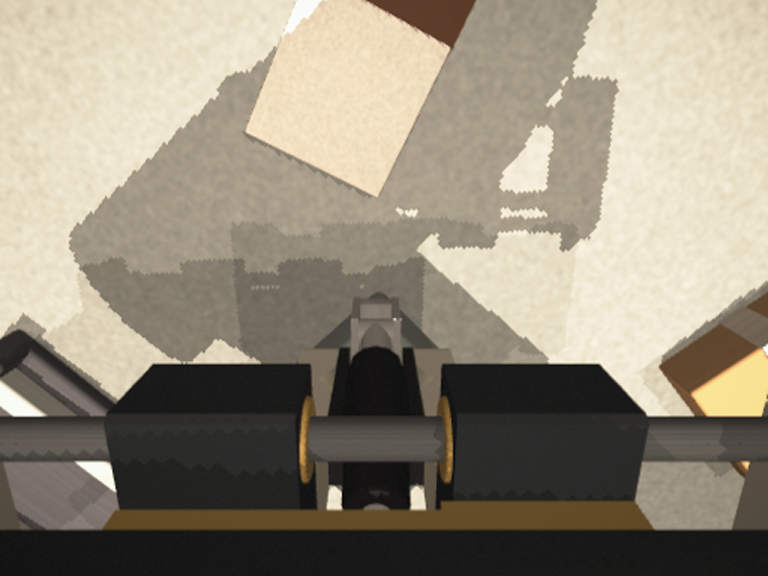

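>>> {"api": "jog_arm", "payload": {
  "commands": [
    {"x": 0.15,"y": 0,"z": 0,"roll": 0},
    {"x": 0.15,"y": 0,"z": 0,"roll": 0},
    {"x": 0,"y": 0,"z": 0,"roll": 0},
    {"x": 0,"y": 0,"z": 0,"roll": 0}
  ]
}}

```text
clock: 26.0
tool_pos: [0.574, -0.2763, 0.1163]
orientation: [180.0, 0.2, -47.0]
force: [-8.5, 12.9, 11.9]
opening: 0.0173
```

```bash
python3 - <<'E'
from h import *
s=snap('wrist'); save('w15',s['image'])
u=np.array([np.cos(np.radians(-46.8)),np.sin(np.radians(-46.8)),0]); H=np.array([.5733,-.2744,.084])
for th in (1.57,1.4,1.2,1.0,.8):
    P=[H-u*r*np.cos(th)+np.array([0,0,r*np.sin(th)]) for r in (0,.018,.05,.078)]
    print(th,(proj(s,np.array(P))*1.5).round(0).tolist())
E
```

```text
1.57 [[377.0, 337.0], [377.0, 356.0], [377.0, 400.0], [377.0, 456.0]]
1.4 [[377.0, 337.0], [377.0, 363.0], [377.0, 422.0], [378.0, 494.0]]
1.2 [[377.0, 337.0], [377.0, 370.0], [377.0, 443.0], [378.0, 526.0]]
1.0 [[377.0, 337.0], [377.0, 375.0], [377.0, 457.0], [378.0, 545.0]]
0.8 [[377.0, 337.0], [377.0, 379.0], [377.0, 464.0], [378.0, 551.0]]
```

View pics/w15.png

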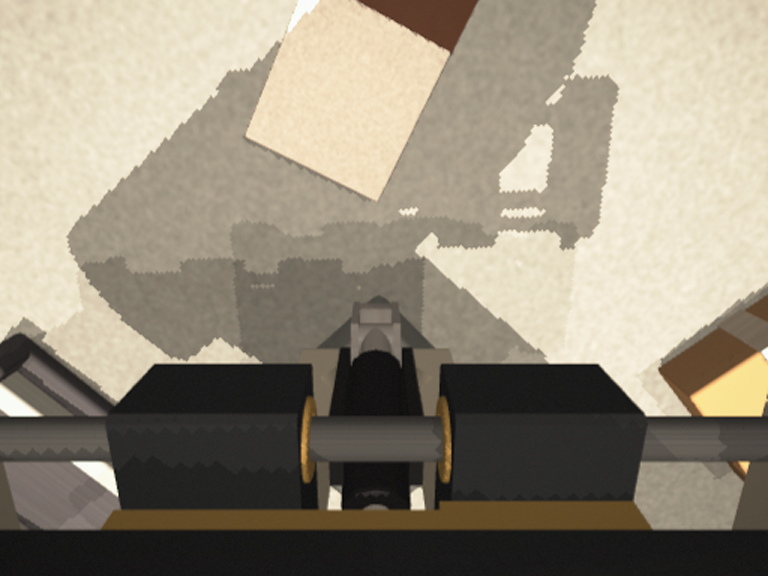

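The grip is about 0.25 rad short of upright, and it slid in the pads (the jaws read 17 mm, less than the sleeve's width). I'll let go, back out along the arm, and push it to its stop with closed fingers.

>>> {"api": "jog_arm", "payload": {
  "commands": [
    {"x": 0,"y": 0,"z": 0,"roll": 0},
    {"x": 0,"y": 0,"z": 0,"roll": 0},
    {"x": 0,"y": 0,"z": 0,"roll": 0},
    {"x": 0,"y": 0,"z": 0,"roll": 0},
    {"x": -1,"y": 0,"z": 0,"roll": 0},
    {"x": -1.5,"y": 0,"z": 0,"roll": 0},
    {"x": -1.5,"y": 0,"z": 0,"roll": 0},
    {"x": -1.5,"y": 0,"z": 0,"roll": 0},
    {"x": -0.8,"y": 0,"z": 0,"roll": 0},
    {"x": 0,"y": 0,"z": 0,"roll": 0},
    {"x": 0,"y": 0,"z": 0,"roll": 0}
  ],
  "gripper": 4.4
}}

```text
clock: 27.15
tool_pos: [0.5333, -0.2316, 0.1145]
orientation: [-180.0, -0.0, -47.0]
force: [-0.4, -0.1, -0.2]
opening: 0.044
```

```bash
python3 - <<'E'
from h import *
o=ctrl.get_obs();print(o['force'],o['tool_pos'])
s=snap('wrist'); save('w16',s['image'])
u=np.array([np.cos(np.radians(-46.8)),np.sin(np.radians(-46.8)),0]); H=np.array([.5733,-.2744,.084])
print((o['tool_pos']-H)@u, (o['tool_pos']-H)@np.array([-u[1],u[0],0]))
for th in (1.57,1.4,1.2,1.0,.8):
    P=[H-u*r*np.cos(th)+np.array([0,0,r*np.sin(th)]) for r in (0,.018,.05,.078)]
    print(th,(proj(s,np.array(P))*1.5).round(0).tolist())
E
```

```text
[-0.38604661 -0.12406412 -0.19640102] [ 0.53328812 -0.23162391  0.11454218]
-0.058572448187319645 0.00011484378021557568
1.57 [[379.0, 189.0], [379.0, 196.0], [380.0, 211.0], [380.0, 232.0]]
1.4 [[379.0, 189.0], [379.0, 205.0], [380.0, 241.0], [380.0, 286.0]]
1.2 [[379.0, 189.0], [379.0, 214.0], [380.0, 271.0], [380.0, 338.0]]
1.0 [[379.0, 189.0], [379.0, 223.0], [380.0, 294.0], [380.0, 374.0]]
0.8 [[379.0, 189.0], [379.0, 229.0], [380.0, 311.0], [380.0, 396.0]]
```

View pics/w16.png

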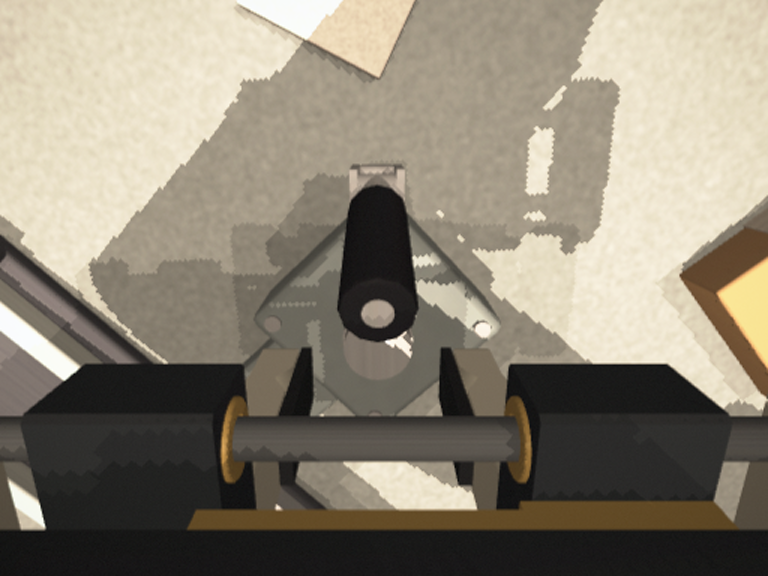

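The view shows the grip tilted (end cap at (377,312)), which fits a fold of about 1.3. I'll close the fingers and push.

>>> {"api": "jog_arm", "payload": {
  "commands": [
    {"x": 0,"y": 0,"z": -0.5,"roll": 0},
    {"x": 0,"y": 0,"z": -0.5,"roll": 0},
    {"x": 0,"y": 0,"z": 0,"roll": 0},
    {"x": 0,"y": 0,"z": 0,"roll": 0},
    {"x": 0,"y": 0,"z": 0,"roll": 0},
    {"x": 0,"y": 0,"z": 0,"roll": 0},
    {"x": 0,"y": 0,"z": 0,"roll": 0},
    {"x": 0,"y": 0,"z": 0,"roll": 0}
  ],
  "gripper": 0
}}

```text
clock: 28.0
tool_pos: [0.5329, -0.2315, 0.1242]
orientation: [180.0, 0.0, -47.0]
force: [-0.6, -0.4, -0.1]
opening: 0.0006
```

>>> {"api": "jog_arm", "payload": {
  "commands": [
    {"x": 0.5,"y": 0,"z": 0,"roll": 0},
    {"x": 0.5,"y": 0,"z": 0,"roll": 0},
    {"x": 0.5,"y": 0,"z": 0,"roll": 0},
    {"x": 0.5,"y": 0,"z": 0,"roll": 0},
    {"x": 0.5,"y": 0,"z": 0,"roll": 0},
    {"x": 0.5,"y": 0,"z": 0,"roll": 0},
    {"x": 0.3,"y": 0,"z": 0,"roll": 0},
    {"x": 0,"y": 0,"z": 0,"roll": 0},
    {"x": 0,"y": 0,"z": 0,"roll": 0}
  ]
}}

```text
clock: 28.9
tool_pos: [0.5556, -0.2559, 0.1242]
orientation: [-180.0, -0.0, -47.0]
force: [-0.4, 0.6, 0.5]
opening: 0.0003
```

```bash
python3 - <<'E'
from h import *
s=snap('wrist'); save('w17',s['image'])
s=snap('side'); save('d17',s['image'][110:240,180:350],4)
E
```

```text
(no output)
```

View pics/w17.png

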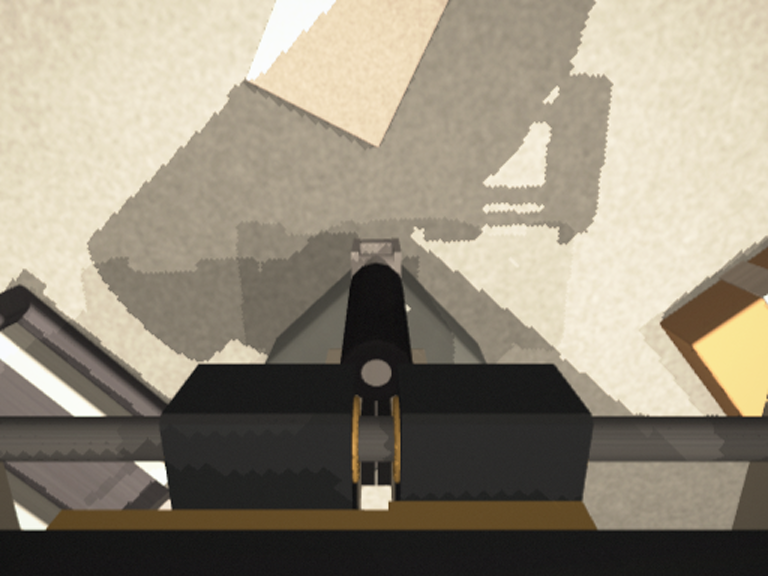

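View pics/d17.png

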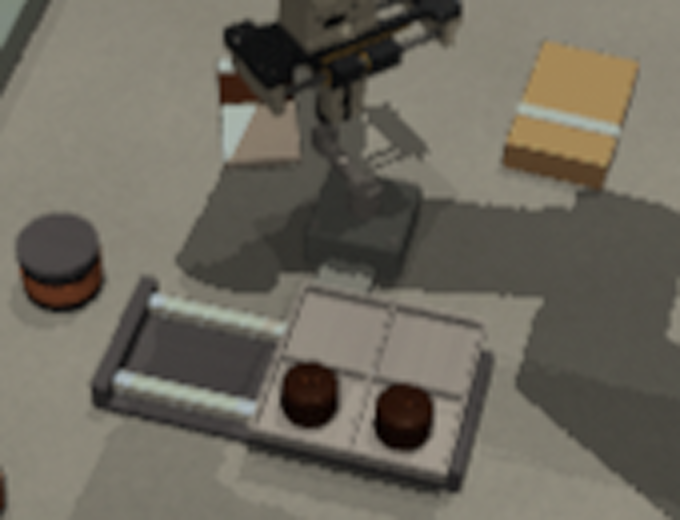

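>>> {"api": "jog_arm", "payload": {
  "commands": [
    {"x": 0.3,"y": 0,"z": 0,"roll": 0},
    {"x": 0.3,"y": 0,"z": 0,"roll": 0},
    {"x": 0,"y": 0,"z": 0,"roll": 0},
    {"x": 0,"y": 0,"z": 0,"roll": 0}
  ]
}}

```text
clock: 29.4
tool_pos: [0.5597, -0.2602, 0.1243]
orientation: [-180.0, -0.0, -47.0]
force: [-1.8, 1.4, 1.9]
opening: 0.0005
```

```bash
cat > gp.py <<'E'
from h import *
import sys
s=snap('wrist'); save(sys.argv[1],s['image'])
u=np.array([np.cos(np.radians(-46.8)),np.sin(np.radians(-46.8)),0]); H=np.array([.5733,-.2744,.084])
o=s['obs']; print('u',(o['tool_pos']-H)@u, 'v',(o['tool_pos']-H)@np.array([-u[1],u[0],0]),'F',o['force'].round(1),'Fu',o['force']@u)
for th in (1.57,1.5,1.4,1.3,1.2):
    P=[H-u*r*np.cos(th)+np.array([0,0,r*np.sin(th)]) for r in (0,.018,.05,.078)]
    print(th,(proj(s,np.array(P))*1.5).round(0).tolist())
E
python3 gp.py w18
```

```text
u -0.019670865451170493 v -0.0002248969655699214 F [-1.8  1.4  1.9] Fu -2.2363481807260603
1.57 [[378.0, 281.0], [378.0, 295.0], [379.0, 328.0], [379.0, 368.0]]
1.5 [[378.0, 281.0], [378.0, 298.0], [379.0, 338.0], [379.0, 386.0]]
1.4 [[378.0, 281.0], [378.0, 303.0], [379.0, 351.0], [379.0, 409.0]]
1.3 [[378.0, 281.0], [378.0, 307.0], [379.0, 363.0], [379.0, 429.0]]
1.2 [[378.0, 281.0], [378.0, 310.0], [379.0, 374.0], [379.0, 446.0]]
```

View pics/w18.png

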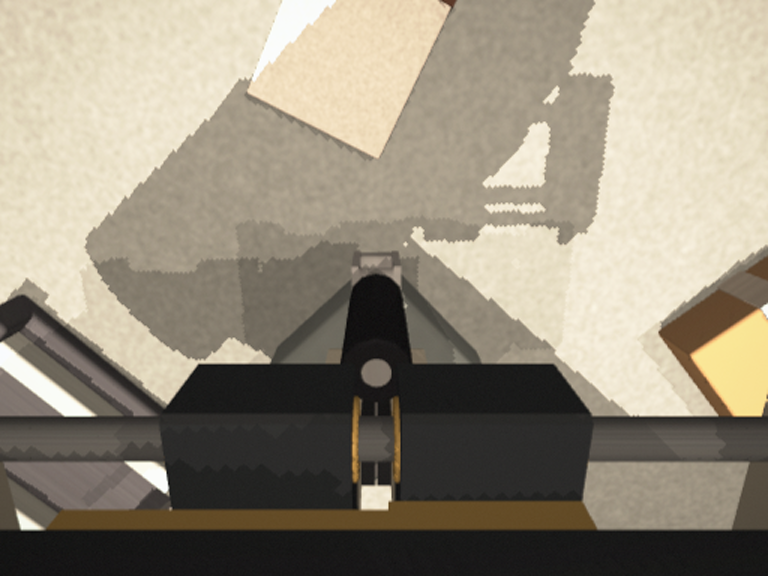

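>>> {"api": "jog_arm", "payload": {
  "commands": [
    {"x": 0.2,"y": 0,"z": 0,"roll": 0},
    {"x": 0.2,"y": 0,"z": 0,"roll": 0},
    {"x": 0,"y": 0,"z": 0,"roll": 0},
    {"x": 0,"y": 0,"z": 0,"roll": 0}
  ]
}}

```text
clock: 29.85
tool_pos: [0.5607, -0.262, 0.124]
orientation: [179.9, 0.2, -47.0]
force: [-6.3, 7.9, 7.0]
opening: 0.0001
```

```bash
python3 gp.py w19
```

```text
u -0.017675395094303364 v -0.0006420869026901141 F [-6.3  7.9  7. ] Fu -10.094764153208203
1.57 [[377.0, 286.0], [377.0, 300.0], [377.0, 334.0], [378.0, 376.0]]
1.5 [[377.0, 286.0], [377.0, 303.0], [377.0, 344.0], [378.0, 393.0]]
1.4 [[377.0, 286.0], [377.0, 308.0], [377.0, 357.0], [378.0, 416.0]]
1.3 [[377.0, 286.0], [377.0, 312.0], [377.0, 369.0], [378.0, 436.0]]
1.2 [[377.0, 286.0], [377.0, 315.0], [377.0, 379.0], [378.0, 453.0]]
```

View pics/w19.png

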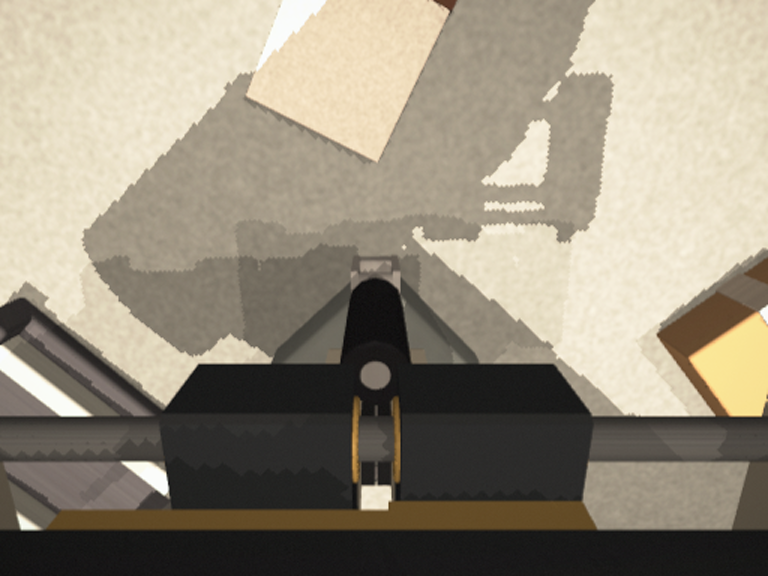

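At the stop: the force rises sharply to 10 N and the cap at (376,376) fits 1.57. I'll back off, open and take hold of the upright grip.

>>> {"api": "jog_arm", "payload": {
  "commands": [
    {"x": -0.8,"y": 0,"z": 0,"roll": 0},
    {"x": -1.2,"y": 0,"z": 0,"roll": 0},
    {"x": -1.2,"y": 0,"z": 0,"roll": 0},
    {"x": 0,"y": 0,"z": 0.5,"roll": 0},
    {"x": 0,"y": 0,"z": 0.4,"roll": 0},
    {"x": 0,"y": 0,"z": 0,"roll": 0}
  ]
}}

```text
clock: 30.5
tool_pos: [0.5402, -0.2395, 0.1146]
orientation: [180.0, 0.0, -47.0]
force: [-0.6, -0.4, 0.5]
opening: 0.0005
```

>>> {"api": "jog_arm", "payload": {
  "commands": [
    {"x": 0,"y": 0,"z": 0,"roll": 0},
    {"x": 0,"y": 0,"z": 0,"roll": 0},
    {"x": 0,"y": 0,"z": 0,"roll": 0},
    {"x": 0,"y": 0,"z": 0,"roll": 0},
    {"x": 0,"y": 0,"z": 0,"roll": 0},
    {"x": 0,"y": 0,"z": 0,"roll": 0}
  ],
  "gripper": 4.4
}}

```text
clock: 31.1
tool_pos: [0.5404, -0.2396, 0.1153]
orientation: [-180.0, -0.0, -47.0]
force: [0.0, -0.2, 0.1]
opening: 0.0417
```

```bash
python3 gp.py w20
```

```text
u -0.04782514224908808 v -0.00016188331552408758 F [ 0.  -0.2  0.1] Fu 0.20702630583453918
1.57 [[378.0, 218.0], [378.0, 227.0], [379.0, 248.0], [379.0, 277.0]]
1.5 [[378.0, 218.0], [378.0, 230.0], [379.0, 260.0], [379.0, 299.0]]
1.4 [[378.0, 218.0], [378.0, 235.0], [379.0, 276.0], [379.0, 327.0]]
1.3 [[378.0, 218.0], [378.0, 240.0], [379.0, 291.0], [379.0, 353.0]]
1.2 [[378.0, 218.0], [378.0, 244.0], [379.0, 304.0], [379.0, 375.0]]
```

View pics/w20.png

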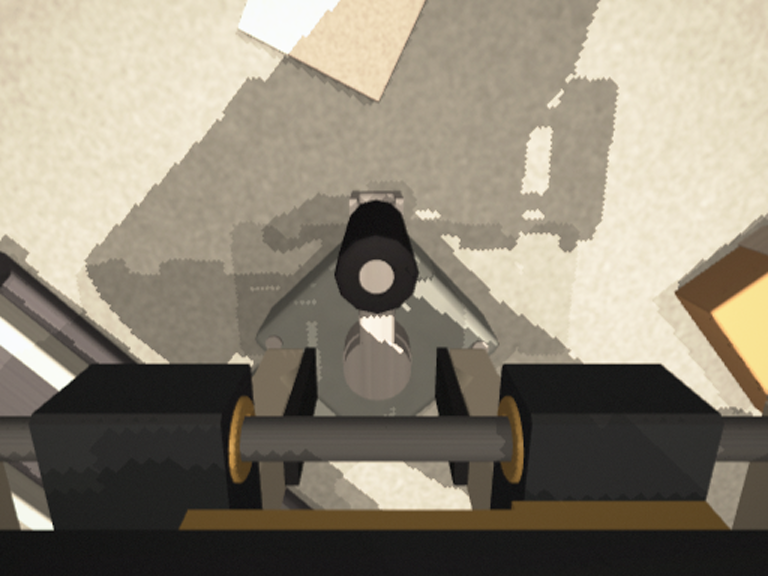

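Upright is confirmed: the cap at (377,276) is where 1.57 predicts it. I'll slide in and grip.

>>> {"api": "jog_arm", "payload": {
  "commands": [
    {"x": 1,"y": 0,"z": 0,"roll": 0},
    {"x": 1.4,"y": 0,"z": 0,"roll": 0},
    {"x": 1.4,"y": 0,"z": 0,"roll": 0},
    {"x": 1,"y": 0,"z": 0,"roll": 0},
    {"x": 0,"y": 0,"z": 0,"roll": 0},
    {"x": 0,"y": 0,"z": 0,"roll": 0},
    {"x": 0,"y": 0,"z": 0,"roll": 0}
  ]
}}

```text
clock: 31.85
tool_pos: [0.5728, -0.2746, 0.1151]
orientation: [180.0, 0.0, -47.0]
force: [0.4, -0.3, 0.2]
opening: 0.0441
```

>>> {"api": "jog_arm", "payload": {
  "commands": [
    {"x": 0,"y": 0,"z": 0,"roll": 0},
    {"x": 0,"y": 0,"z": 0,"roll": 0},
    {"x": 0,"y": 0,"z": 0,"roll": 0},
    {"x": 0,"y": 0,"z": 0,"roll": 0},
    {"x": 0,"y": 0,"z": 0,"roll": 0},
    {"x": 0,"y": 0,"z": 0,"roll": 0},
    {"x": 0,"y": 0,"z": 0,"roll": 0}
  ],
  "gripper": 1.6
}}

```text
clock: 32.55
tool_pos: [0.5732, -0.2747, 0.1154]
orientation: [-180.0, -0.0, -47.0]
force: [-0.9, 1.0, 2.3]
opening: 0.0197
```

```bash
python3 - <<'E'
from h import *
o=ctrl.get_obs(); print(o['tool_pos'],o['orientation'],o['force'],o['opening'])
C=np.array([.5255,-.2232]); d=o['tool_pos'][:2]-C; print(np.hypot(*d),np.degrees(np.arctan2(d[1],d[0])))
a=np.radians(np.arange(0,361,10)); X=np.round(7*np.cos(a),2); Y=np.round(-7*np.sin(a),2)
print([(round(p,2),round(q,2)) for p,q in zip(np.diff(X),np.diff(Y))])
E
```

```text
[ 0.57317829 -0.27468429  0.11539523] [-1.79994069e+02 -3.50968750e-03 -4.70265327e+01] [-0.87073227  1.00635212  2.27829379] 0.01968091454865055
0.07017016422774044 -47.19801203326697
[(np.float64(-0.11), np.float64(-1.22)), (np.float64(-0.31), np.float64(-1.17)), (np.float64(-0.52), np.float64(-1.11)), (np.float64(-0.7), np.float64(-1.0)), (np.float64(-0.86), np.float64(-0.86)), (np.float64(-1.0), np.float64(-0.7)), (np.float64(-1.11), np.float64(-0.52)), (np.float64(-1.17), np.float64(-0.31)), (np.float64(-1.22), np.float64(-0.11)), (np.float64(-1.22), np.float64(0.11)), (np.float64(-1.17), np.float64(0.31)), (np.float64(-1.11), np.float64(0.52)), (np.float64(-1.0), np.float64(0.7)), (np.float64(-0.86), np.float64(0.86)), (np.float64(-0.7), np.float64(1.0)), (np.float64(-0.52), np.float64(1.11)), (np.float64(-0.31), np.float64(1.17)), (np.float64(-0.11), np.float64(1.22)), (np.float64(0.11), np.float64(1.22)), (np.float64(0.31), np.float64(1.17)), (np.float64(0.52), np.float64(1.11)), (np.float64(0.7), np.float64(1.0)), (np.float64(0.86), np.float64(0.86)), (np.float64(1.0), np.float64(0.7)), (np.float64(1.11), np.float64(0.52)), (np.float64(1.17), np.float64(0.31)), (np.float64(1.22), np.float64(0.11)), (np.float64(1.22), np.float64(-0.11)), (np.float64(1.17), np.float64(-0.31)), (np.float64(1.11), np.float64(-0.52)), (np.float64(1.0), np.float64(-0.7)), (np.float64(0.86), np.float64(-0.86)), (np.float64(0.7), np.float64(-1.0)), (np.float64(0.52), np.float64(-1.11)), (np.float64(0.31), np.float64(-1.17)), (np.float64(0.11), np.float64(-1.22))]
```

Holding the upright grip at radius 70.2 mm. I'll start with the first 120° anticlockwise.

>>> {"api": "jog_arm", "payload": {
  "commands": [
    {"x": -0.11,"y": -1.22,"z": 0,"roll": 0},
    {"x": -0.31,"y": -1.17,"z": 0,"roll": 0},
    {"x": -0.52,"y": -1.11,"z": 0,"roll": 0},
    {"x": -0.7,"y": -1.0,"z": 0,"roll": 0},
    {"x": 0,"y": 0,"z": 0,"roll": 0}
  ]
}}

```text
clock: 33.05
tool_pos: [0.5949, -0.2302, 0.1153]
orientation: [180.0, 0.0, -46.9]
force: [-3.4, 0.6, 4.4]
opening: 0.0193
```

```bash
cat > cr.py <<'E'
from h import *
o=ctrl.get_obs(); C=np.array([.5255,-.2232]); d=o['tool_pos'][:2]-C; print('r',np.hypot(*d).round(4),'world ang',np.degrees(np.arctan2(d[1],d[0])).round(2),'alpha',(np.degrees(np.arctan2(d[1],d[0]))+47.03).round(2),'z',o['tool_pos'][2],'rpy',o['orientation'].round(1),'F',o['force'].round(1),'open',o['opening'].round(4),o['clock'])
E
python3 cr.py; python3 - <<'E'
from h import *
s=snap('side'); save('d21',s['image'][110:240,180:350],4)
E
```

```text
Traceback (most recent call last):
  File "cr.py", line 2, in <module>
    o=ctrl.get_obs(); C=np.array([.5255,-.2232]); d=o['tool_pos'][:2]-C; print('r',np.hypot(*d).round(4),'world ang',np.degrees(np.arctan2(d[1],d[0])).round(2),'alpha',(np.degrees(np.arctan2(d[1],d[0]))+47.03).round(2),'z',o['tool_pos'][2],'rpy',o['orientation'].round(1),'F',o['force'].round(1),'open',o['opening'].round(4),o['clock'])
                                                                                                                                                                                                                                                                                                               ^^^^^^^^^^^^^^^^^^
AttributeError: 'float' object has no attribute 'round'
```

View pics/d21.png

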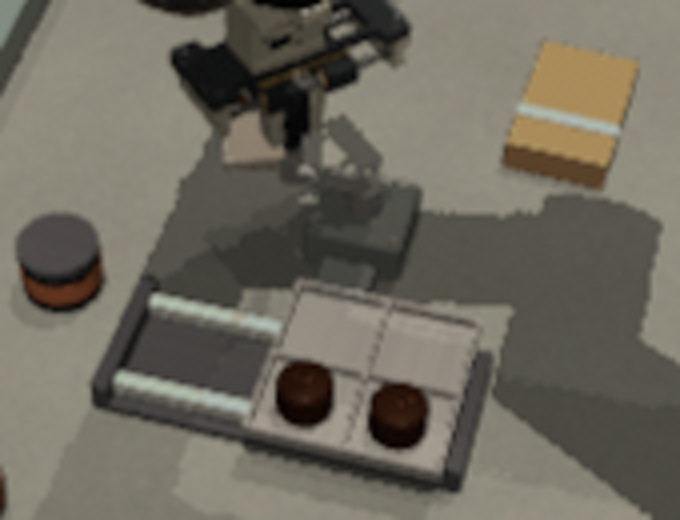

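The crank follows and the tray moves, with forces of a few N. Continuing.

>>> {"api": "jog_arm", "payload": {
  "commands": [
    {"x": -0.86,"y": -0.86,"z": 0,"roll": 0},
    {"x": -1.0,"y": -0.7,"z": 0,"roll": 0},
    {"x": -1.11,"y": -0.52,"z": 0,"roll": 0},
    {"x": -1.17,"y": -0.31,"z": 0,"roll": 0},
    {"x": -1.22,"y": -0.11,"z": 0,"roll": 0},
    {"x": -1.22,"y": 0.11,"z": 0,"roll": 0},
    {"x": -1.17,"y": 0.31,"z": 0,"roll": 0},
    {"x": -1.11,"y": 0.52,"z": 0,"roll": 0},
    {"x": -1.0,"y": 0.7,"z": 0,"roll": 0},
    {"x": -0.86,"y": 0.86,"z": 0,"roll": 0},
    {"x": -0.7,"y": 1.0,"z": 0,"roll": 0},
    {"x": -0.52,"y": 1.11,"z": 0,"roll": 0}
  ]
}}

```text
clock: 34.3
tool_pos: [0.4984, -0.1587, 0.1155]
orientation: [-179.9, -0.1, -47.0]
force: [4.3, -1.1, -3.0]
opening: 0.0195
```

```bash
sed -i "s/o\['opening'\].round(4)/o['opening']/" cr.py; python3 cr.py
```

```text
r 0.07 world ang 112.82 alpha 159.85 z 0.11548363418734037 rpy [-1.799e+02 -1.000e-01 -4.700e+01] F [ 4.3 -1.1 -3. ] open 0.01951075402156591 34.3
```

>>> {"api": "jog_arm", "payload": {
  "commands": [
    {"x": -0.31,"y": 1.17,"z": 0,"roll": 0},
    {"x": -0.11,"y": 1.22,"z": 0,"roll": 0},
    {"x": 0.11,"y": 1.22,"z": 0,"roll": 0},
    {"x": 0.31,"y": 1.17,"z": 0,"roll": 0},
    {"x": 0.52,"y": 1.11,"z": 0,"roll": 0},
    {"x": 0.7,"y": 1.0,"z": 0,"roll": 0},
    {"x": 0.86,"y": 0.86,"z": 0,"roll": 0},
    {"x": 1.0,"y": 0.7,"z": 0,"roll": 0},
    {"x": 1.11,"y": 0.52,"z": 0,"roll": 0},
    {"x": 1.17,"y": 0.31,"z": 0,"roll": 0},
    {"x": 1.22,"y": 0.11,"z": 0,"roll": 0},
    {"x": 1.22,"y": -0.11,"z": 0,"roll": 0}
  ]
}}

```text
clock: 35.5
tool_pos: [0.4835, -0.2804, 0.1152]
orientation: [180.0, 0.1, -47.1]
force: [1.0, 7.0, 6.5]
opening: 0.0197
```

>>> {"api": "jog_arm", "payload": {
  "commands": [
    {"x": 1.17,"y": -0.31,"z": 0,"roll": 0},
    {"x": 1.11,"y": -0.52,"z": 0,"roll": 0},
    {"x": 1.0,"y": -0.7,"z": 0,"roll": 0},
    {"x": 0.86,"y": -0.86,"z": 0,"roll": 0},
    {"x": 0.7,"y": -1.0,"z": 0,"roll": 0},
    {"x": 0.52,"y": -1.11,"z": 0,"roll": 0},
    {"x": 0.31,"y": -1.17,"z": 0,"roll": 0},
    {"x": 0.11,"y": -1.22,"z": 0,"roll": 0},
    {"x": -0.11,"y": -1.22,"z": 0,"roll": 0},
    {"x": -0.31,"y": -1.17,"z": 0,"roll": 0},
    {"x": -0.52,"y": -1.11,"z": 0,"roll": 0},
    {"x": -0.7,"y": -1.0,"z": 0,"roll": 0}
  ]
}}

```text
clock: 36.7
tool_pos: [0.5945, -0.2339, 0.1152]
orientation: [179.8, 0.0, -47.0]
force: [-3.5, -3.8, 5.8]
opening: 0.0197
```

```bash
python3 cr.py; python3 - <<'E'
from h import *
s=snap('side'); save('d22',s['image'][110:260,160:350],3.5)
s=snap('scene'); save('s22',s['image'][140:300,160:420],2.5)
E
```

```text
r 0.0698 world ang -8.78 alpha 38.25 z 0.11522016446127789 rpy [179.8   0.  -47. ] F [-3.5 -3.8  5.8] open 0.019677898527437534 36.7
```

View pics/d22.png

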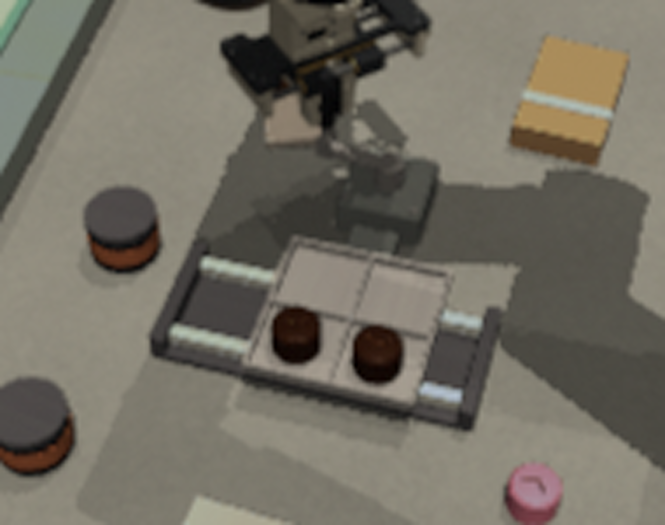

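View pics/s22.png

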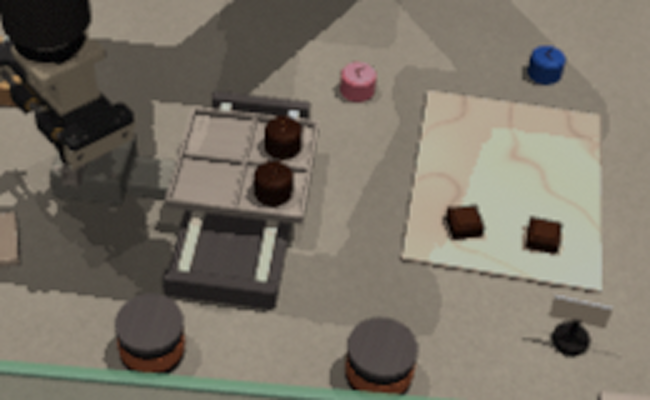

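>>> {"api": "jog_arm", "payload": {
  "commands": [
    {"x": -0.86,"y": -0.86,"z": 0,"roll": 0},
    {"x": -1.0,"y": -0.7,"z": 0,"roll": 0},
    {"x": -1.11,"y": -0.52,"z": 0,"roll": 0},
    {"x": -1.17,"y": -0.31,"z": 0,"roll": 0},
    {"x": -1.22,"y": -0.11,"z": 0,"roll": 0},
    {"x": -1.22,"y": 0.11,"z": 0,"roll": 0},
    {"x": -1.17,"y": 0.31,"z": 0,"roll": 0},
    {"x": -1.11,"y": 0.52,"z": 0,"roll": 0},
    {"x": -1.0,"y": 0.7,"z": 0,"roll": 0},
    {"x": -0.86,"y": 0.86,"z": 0,"roll": 0},
    {"x": -0.7,"y": 1.0,"z": 0,"roll": 0},
    {"x": -0.52,"y": 1.11,"z": 0,"roll": 0}
  ]
}}

```text
clock: 38.0
tool_pos: [0.4984, -0.1584, 0.1154]
orientation: [-179.9, -0.1, -47.0]
force: [6.4, -3.8, -0.8]
opening: 0.0193
```

>>> {"api": "jog_arm", "payload": {
  "commands": [
    {"x": -0.31,"y": 1.17,"z": 0,"roll": 0},
    {"x": -0.11,"y": 1.22,"z": 0,"roll": 0},
    {"x": 0.11,"y": 1.22,"z": 0,"roll": 0},
    {"x": 0.31,"y": 1.17,"z": 0,"roll": 0},
    {"x": 0.52,"y": 1.11,"z": 0,"roll": 0},
    {"x": 0.7,"y": 1.0,"z": 0,"roll": 0},
    {"x": 0.86,"y": 0.86,"z": 0,"roll": 0},
    {"x": 1.0,"y": 0.7,"z": 0,"roll": 0},
    {"x": 1.11,"y": 0.52,"z": 0,"roll": 0},
    {"x": 1.17,"y": 0.31,"z": 0,"roll": 0},
    {"x": 1.22,"y": 0.11,"z": 0,"roll": 0},
    {"x": 1.22,"y": -0.11,"z": 0,"roll": 0}
  ]
}}

```text
clock: 39.2
tool_pos: [0.483, -0.2803, 0.1151]
orientation: [180.0, 0.1, -47.1]
force: [1.7, 8.5, 6.8]
opening: 0.0194
```

>>> {"api": "jog_arm", "payload": {
  "commands": [
    {"x": 1.17,"y": -0.31,"z": 0,"roll": 0},
    {"x": 1.11,"y": -0.52,"z": 0,"roll": 0},
    {"x": 1.0,"y": -0.7,"z": 0,"roll": 0},
    {"x": 0.86,"y": -0.86,"z": 0,"roll": 0},
    {"x": 0.7,"y": -1.0,"z": 0,"roll": 0},
    {"x": 0.52,"y": -1.11,"z": 0,"roll": 0},
    {"x": 0.31,"y": -1.17,"z": 0,"roll": 0},
    {"x": 0.11,"y": -1.22,"z": 0,"roll": 0},
    {"x": -0.11,"y": -1.22,"z": 0,"roll": 0},
    {"x": -0.31,"y": -1.17,"z": 0,"roll": 0},
    {"x": -0.52,"y": -1.11,"z": 0,"roll": 0},
    {"x": -0.7,"y": -1.0,"z": 0,"roll": 0}
  ]
}}

```text
clock: 40.4
tool_pos: [0.5943, -0.2341, 0.1152]
orientation: [179.8, 0.0, -47.1]
force: [-2.3, -3.4, 5.4]
opening: 0.0192
```

```bash
python3 cr.py; python3 - <<'E'
from h import *
s=snap('scene'); save('s23',s['image'][140:300,160:420],2.5)
E
```

```text
r 0.0697 world ang -9.03 alpha 38.0 z 0.11523789743926935 rpy [179.8   0.  -47.1] F [-2.3 -3.4  5.4] open 0.019248070009226306 40.4
```

View pics/s23.png

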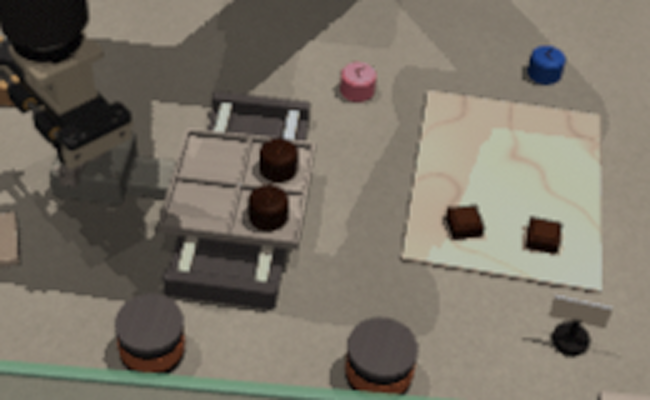

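Steady and on track. One more turn to go.

>>> {"api": "jog_arm", "payload": {
  "commands": [
    {"x": -0.86,"y": -0.86,"z": 0,"roll": 0},
    {"x": -1.0,"y": -0.7,"z": 0,"roll": 0},
    {"x": -1.11,"y": -0.52,"z": 0,"roll": 0},
    {"x": -1.17,"y": -0.31,"z": 0,"roll": 0},
    {"x": -1.22,"y": -0.11,"z": 0,"roll": 0},
    {"x": -1.22,"y": 0.11,"z": 0,"roll": 0},
    {"x": -1.17,"y": 0.31,"z": 0,"roll": 0},
    {"x": -1.11,"y": 0.52,"z": 0,"roll": 0},
    {"x": -1.0,"y": 0.7,"z": 0,"roll": 0},
    {"x": -0.86,"y": 0.86,"z": 0,"roll": 0},
    {"x": -0.7,"y": 1.0,"z": 0,"roll": 0},
    {"x": -0.52,"y": 1.11,"z": 0,"roll": 0}
  ]
}}

```text
clock: 41.65
tool_pos: [0.4975, -0.1588, 0.1153]
orientation: [-179.9, -0.0, -47.0]
force: [4.8, -3.4, 0.4]
opening: 0.0195
```

>>> {"api": "jog_arm", "payload": {
  "commands": [
    {"x": -0.31,"y": 1.17,"z": 0,"roll": 0},
    {"x": -0.11,"y": 1.22,"z": 0,"roll": 0},
    {"x": 0.11,"y": 1.22,"z": 0,"roll": 0},
    {"x": 0.31,"y": 1.17,"z": 0,"roll": 0},
    {"x": 0.52,"y": 1.11,"z": 0,"roll": 0},
    {"x": 0.7,"y": 1.0,"z": 0,"roll": 0},
    {"x": 0.86,"y": 0.86,"z": 0,"roll": 0},
    {"x": 1.0,"y": 0.7,"z": 0,"roll": 0},
    {"x": 1.11,"y": 0.52,"z": 0,"roll": 0},
    {"x": 1.17,"y": 0.31,"z": 0,"roll": 0},
    {"x": 1.22,"y": 0.11,"z": 0,"roll": 0},
    {"x": 1.22,"y": -0.11,"z": 0,"roll": 0}
  ]
}}

```text
clock: 42.85
tool_pos: [0.4826, -0.28, 0.1151]
orientation: [180.0, 0.1, -47.1]
force: [2.4, 9.3, 8.9]
opening: 0.0191
```

>>> {"api": "jog_arm", "payload": {
  "commands": [
    {"x": 1.17,"y": -0.31,"z": 0,"roll": 0},
    {"x": 1.11,"y": -0.52,"z": 0,"roll": 0},
    {"x": 1.0,"y": -0.7,"z": 0,"roll": 0},
    {"x": 0.86,"y": -0.86,"z": 0,"roll": 0},
    {"x": 0.7,"y": -1.0,"z": 0,"roll": 0},
    {"x": 0.52,"y": -1.11,"z": 0,"roll": 0},
    {"x": 0.31,"y": -1.17,"z": 0,"roll": 0},
    {"x": 0.11,"y": -1.22,"z": 0,"roll": 0},
    {"x": -0.11,"y": -1.22,"z": 0,"roll": 0},
    {"x": -0.31,"y": -1.17,"z": 0,"roll": 0},
    {"x": 0,"y": 0,"z": 0,"roll": 0},
    {"x": 0,"y": 0,"z": 0,"roll": 0}
  ]
}}

```text
clock: 44.05
tool_pos: [0.5869, -0.2564, 0.1152]
orientation: [179.9, 0.1, -47.0]
force: [0.6, 0.7, 6.6]
opening: 0.0193
```

```bash
python3 cr.py
```

```text
r 0.0698 world ang -28.39 alpha 18.64 z 0.11515611289261325 rpy [ 1.799e+02  1.000e-01 -4.700e+01] F [0.6 0.7 6.6] open 0.019298136885733033 44.05
```

>>> {"api": "jog_arm", "payload": {
  "commands": [
    {"x": -0.23,"y": -0.56,"z": 0,"roll": 0},
    {"x": -0.28,"y": -0.54,"z": 0,"roll": 0},
    {"x": -0.33,"y": -0.52,"z": 0,"roll": 0},
    {"x": -0.37,"y": -0.48,"z": 0,"roll": 0},
    {"x": 0,"y": 0,"z": 0,"roll": 0},
    {"x": 0,"y": 0,"z": 0,"roll": 0}
  ]
}}

```text
clock: 44.65
tool_pos: [0.5943, -0.2337, 0.1152]
orientation: [179.9, 0.0, -47.0]
force: [1.3, -1.0, 5.4]
opening: 0.0194
```

```bash
python3 cr.py
```

```text
r 0.0696 world ang -8.72 alpha 38.31 z 0.11522319739623023 rpy [179.9   0.  -47. ] F [ 1.3 -1.   5.4] open 0.01944786417232914 44.65
```

>>> {"api": "jog_arm", "payload": {
  "commands": [
    {"x": -0.2,"y": -0.23,"z": 0,"roll": 0},
    {"x": -0.2,"y": -0.22,"z": 0,"roll": 0},
    {"x": 0,"y": 0,"z": 0,"roll": 0},
    {"x": 0,"y": 0,"z": 0,"roll": 0}
  ]
}}

```text
clock: 45.05
tool_pos: [0.5948, -0.228, 0.1153]
orientation: [179.9, 0.0, -47.1]
force: [1.0, -2.2, 5.2]
opening: 0.0196
```

```bash
python3 cr.py
```

```text
r 0.0695 world ang -3.95 alpha 43.08 z 0.11525417150564381 rpy [179.9   0.  -47.1] F [ 1.  -2.2  5.2] open 0.019567077319696112 45.05
```

>>> {"api": "jog_arm", "payload": {
  "commands": [
    {"x": -0.18,"y": -0.17,"z": 0,"roll": 0},
    {"x": 0,"y": 0,"z": 0,"roll": 0},
    {"x": 0,"y": 0,"z": 0,"roll": 0}
  ]
}}

```text
clock: 45.35
tool_pos: [0.5948, -0.2272, 0.1153]
orientation: [179.8, -0.1, -47.1]
force: [1.3, -9.9, 3.8]
opening: 0.0195
```

```bash
python3 cr.py
```

```text
r 0.0694 world ang -3.3 alpha 43.73 z 0.11533190790699108 rpy [ 1.798e+02 -1.000e-01 -4.710e+01] F [ 1.3 -9.9  3.8] open 0.019471264673187178 45.35
```

>>> {"api": "jog_arm", "payload": {
  "commands": [
    {"x": -0.18,"y": -0.17,"z": 0,"roll": 0},
    {"x": 0,"y": 0,"z": 0,"roll": 0},
    {"x": 0,"y": 0,"z": 0,"roll": 0}
  ]
}}

```text
clock: 45.65
tool_pos: [0.5945, -0.2263, 0.1154]
orientation: [179.7, -0.1, -47.1]
force: [2.2, -18.0, 2.1]
opening: 0.0195
```

```bash
python3 cr.py
```

```text
r 0.069 world ang -2.55 alpha 44.48 z 0.11539580678357822 rpy [ 1.797e+02 -1.000e-01 -4.710e+01] F [  2.2 -18.    2.1] open 0.01949449794572294 45.65
```

Hard stop reached: the force climbs to 18 N at a world arm angle near -3.4°, as expected for 18.85 rad. I'll relax and open.

>>> {"api": "jog_arm", "payload": {
  "commands": [
    {"x": 0.18,"y": 0.17,"z": 0,"roll": 0},
    {"x": 0,"y": 0,"z": 0,"roll": 0}
  ]
}}

```text
clock: 45.85
tool_pos: [0.5945, -0.227, 0.1153]
orientation: [179.8, -0.0, -47.1]
force: [1.7, -7.6, 5.4]
opening: 0.0198
```

>>> {"api": "jog_arm", "payload": {
  "commands": [
    {"x": 0,"y": 0,"z": 0,"roll": 0},
    {"x": 0,"y": 0,"z": 0,"roll": 0},
    {"x": 0,"y": 0,"z": 0,"roll": 0},
    {"x": 0,"y": 0,"z": 0,"roll": 0},
    {"x": 0,"y": 0,"z": 0,"roll": 0}
  ],
  "gripper": 4.4
}}

```text
clock: 46.35
tool_pos: [0.5952, -0.2236, 0.1149]
orientation: [180.0, 0.0, -47.0]
force: [-0.1, 0.3, 0.1]
opening: 0.044
```

>>> {"api": "jog_arm", "payload": {
  "commands": [
    {"x": 0,"y": 0,"z": 0,"roll": -0.127},
    {"x": 0,"y": 0,"z": 0,"roll": -0.127},
    {"x": 0,"y": 0,"z": 0,"roll": -0.127},
    {"x": 0,"y": 0,"z": 0,"roll": -0.127},
    {"x": 0,"y": 0,"z": 0,"roll": -0.127},
    {"x": 0,"y": 0,"z": 0,"roll": -0.127},
    {"x": 0,"y": 0,"z": 0,"roll": 0},
    {"x": 0,"y": 0,"z": 0,"roll": 0}
  ]
}}

```text
clock: 47.15
tool_pos: [0.5954, -0.2236, 0.1152]
orientation: [-180.0, 0.0, -3.6]
force: [-0.8, -0.6, -0.8]
opening: 0.0439
```

```bash
python3 cr.py;  python3 - <<'E'
from h import *
s=snap('scene'); save('s24',s['image'][140:300,160:420],2.5)
s=snap('side'); save('d24',s['image'][110:260,160:350],3.5)
E
```

```text
r 0.0699 world ang -0.31 alpha 46.72 z 0.11521549424951295 rpy [-180.     0.    -3.6] F [-0.8 -0.6 -0.8] open 0.043906665472929596 47.15
```

View pics/s24.png

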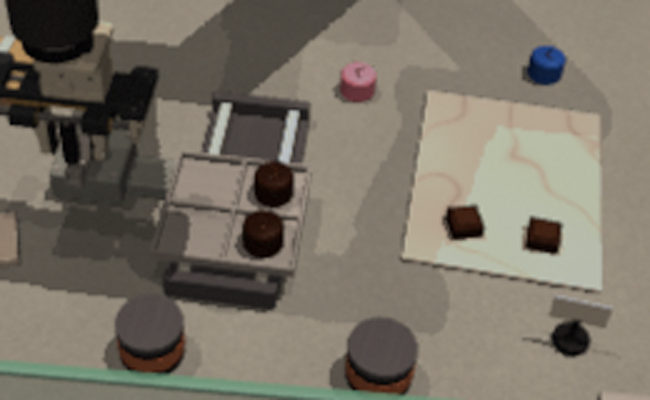

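View pics/d24.png

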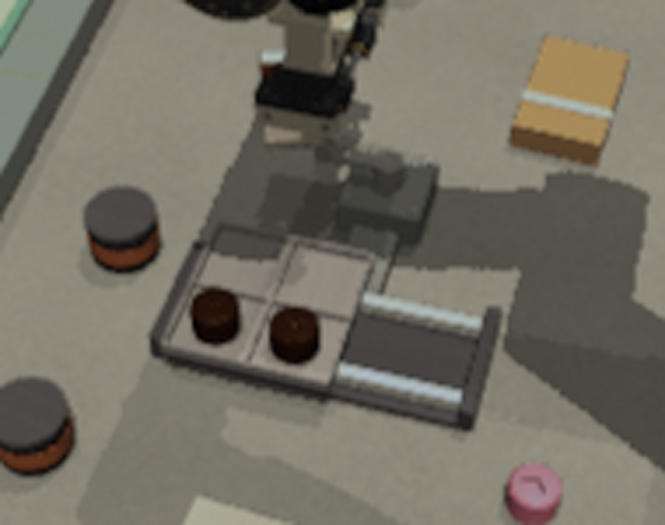

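The tray is out at the customers' end bar and both chocolates are upright. Next I'll slide off outward and check that the grip and arm stayed put.

>>> {"api": "jog_arm", "payload": {
  "commands": [
    {"x": 0,"y": 0.38,"z": 0,"roll": 0},
    {"x": 0,"y": 0,"z": 0,"roll": 0},
    {"x": 1,"y": 0,"z": 0,"roll": 0},
    {"x": 1.5,"y": 0,"z": 0,"roll": 0},
    {"x": 1.5,"y": 0,"z": 0,"roll": 0},
    {"x": 1,"y": 0,"z": 0,"roll": 0},
    {"x": 0,"y": 0,"z": -1,"roll": 0},
    {"x": 0,"y": 0,"z": -1.5,"roll": 0},
    {"x": 0,"y": 0,"z": 0,"roll": 0},
    {"x": 0,"y": 0,"z": 0,"roll": 0}
  ]
}}

```text
clock: 48.25
tool_pos: [0.6453, -0.2305, 0.1417]
orientation: [-180.0, -0.1, -3.4]
force: [0.0, 0.5, -0.1]
opening: 0.0439
```

>>> {"api": "jog_arm", "payload": {
  "commands": [
    {"x": 0,"y": 0,"z": 0,"roll": 0},
    {"x": 0,"y": 0,"z": 0,"roll": 0},
    {"x": 0,"y": 0,"z": 0,"roll": 0},
    {"x": 0,"y": 0,"z": 0,"roll": 0},
    {"x": 0,"y": 0,"z": 0,"roll": 0},
    {"x": 0,"y": 0,"z": 0,"roll": 0},
    {"x": 0,"y": 0,"z": 0,"roll": 0}
  ],
  "gripper": 0
}}

```text
clock: 48.95
tool_pos: [0.6451, -0.2304, 0.1402]
orientation: [-180.0, 0.0, -3.4]
force: [-0.1, -0.1, -0.1]
opening: 0.0006
```

```bash
python3 cr.py;  python3 - <<'E'
from h import *
o=ctrl.get_obs(); u=np.array([np.cos(np.radians(-3.4)),np.sin(np.radians(-3.4)),0]); H=np.array([.5255,-.2232,.084])+.07*u
print('u',(o['tool_pos']-H)@u,'v',(o['tool_pos']-H)@np.array([-u[1],u[0],0]),o['tool_pos'])
s=snap('scene'); save('s25',s['image'][150:260,140:300],4.5)
for r in (0,.018,.078): print(proj(s,H+np.array([0,0,r]))[0]*4.5-np.array([140,150])*4.5)
s=snap('side'); save('d25',s['image'][90:220,190:350],4.5)
for r in (0,.018,.078): print(proj(s,H+np.array([0,0,r]))[0]*4.5-np.array([190,90])*4.5)
E
```

```text
r 0.1199 world ang -3.47 alpha 43.56 z 0.14017936810806558 rpy [-180.     0.    -3.4] F [-0.1 -0.1 -0.1] open 0.0005823559215163665 48.95
u 0.04985766758846099 v -0.0001386353823580073 [ 0.64513848 -0.23044671  0.14017937]
[225.41510107 260.52399034]
[222.31918953 241.33283528]
[211.54984887 174.57508601]
[279.87864465 269.97197597]
[279.88755207 253.60059157]
[279.91860721 196.52283512]
```

View pics/s25.png

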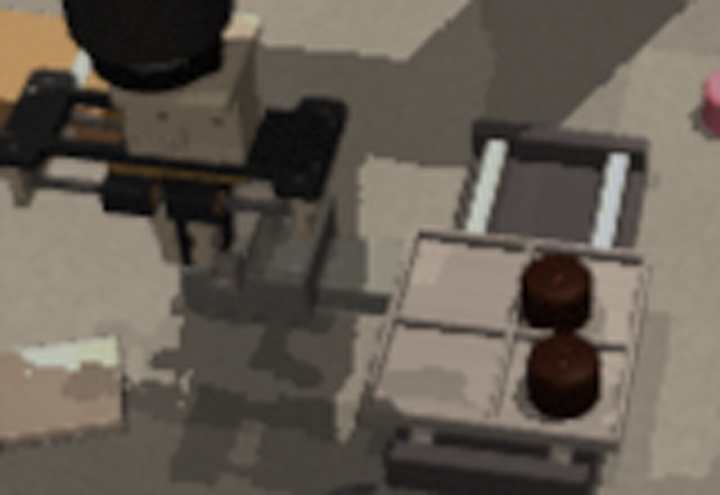

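View pics/d25.png

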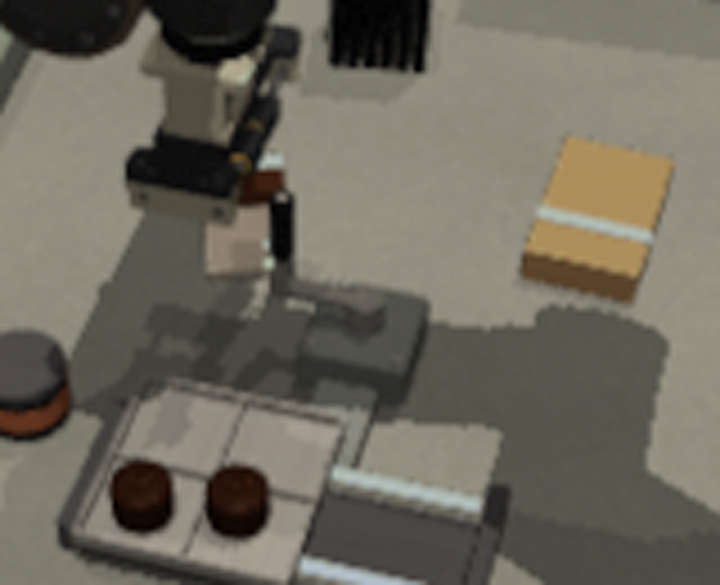

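The grip is upright and the arm is along the slide. With closed fingers I'll push the grip inward from outside to start folding it.

>>> {"api": "jog_arm", "payload": {
  "commands": [
    {"x": -1,"y": 0,"z": 0,"roll": 0},
    {"x": -1,"y": 0,"z": 0,"roll": 0},
    {"x": -0.6,"y": 0,"z": 0,"roll": 0},
    {"x": -0.6,"y": 0,"z": 0,"roll": 0},
    {"x": -0.6,"y": 0,"z": 0,"roll": 0},
    {"x": -0.6,"y": 0,"z": 0,"roll": 0},
    {"x": -0.6,"y": 0,"z": 0,"roll": 0},
    {"x": -0.6,"y": 0,"z": 0,"roll": 0},
    {"x": -0.6,"y": 0,"z": 0,"roll": 0},
    {"x": 0,"y": 0,"z": 0,"roll": 0}
  ]
}}

```text
clock: 50.05
tool_pos: [0.5822, -0.2266, 0.1401]
orientation: [-180.0, 0.1, -3.4]
force: [2.0, -0.5, -0.3]
opening: 0.0006
```

```bash
cat > hp.py <<'E'
from h import *
o=ctrl.get_obs(); u=np.array([np.cos(np.radians(-3.4)),np.sin(np.radians(-3.4)),0]); H=np.array([.5255,-.2232,.084])+.07*u
print('u',(o['tool_pos']-H)@u,'v',(o['tool_pos']-H)@np.array([-u[1],u[0],0]),'z',o['tool_pos'][2],'F',o['force'].round(1),o['clock'])
E
python3 hp.py
```

```text
u -0.013169808242676261 v -5.457032584767073e-05 z 0.14009075894000622 F [ 2.  -0.5 -0.3] 50.05
```

>>> {"api": "jog_arm", "payload": {
  "commands": [
    {"x": -0.6,"y": 0,"z": 0.1,"roll": 0},
    {"x": -0.6,"y": 0,"z": 0.2,"roll": 0},
    {"x": -0.6,"y": 0,"z": 0.4,"roll": 0},
    {"x": -0.6,"y": 0,"z": 0.5,"roll": 0},
    {"x": -0.5,"y": 0,"z": 0.6,"roll": 0},
    {"x": 0,"y": 0,"z": 0,"roll": 0}
  ]
}}

```text
clock: 50.65
tool_pos: [0.5527, -0.225, 0.1212]
orientation: [-180.0, 0.1, -3.4]
force: [0.9, 0.0, 0.8]
opening: 0.0002
```

```bash
python3 hp.py; python3 - <<'E'
from h import *
s=snap('side'); save('d26',s['image'][90:220,190:350],4.5)
s=snap('wrist'); save('w26',s['image'])
E
```

```text
u -0.04278002040806103 v -0.00015449170467896623 z 0.12120337108740453 F [0.9 0.  0.8] 50.65
```

View pics/d26.png

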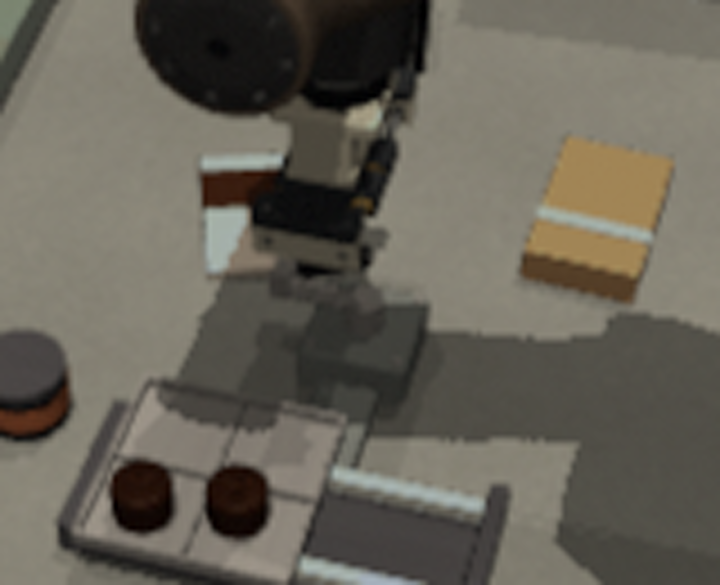

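View pics/w26.png

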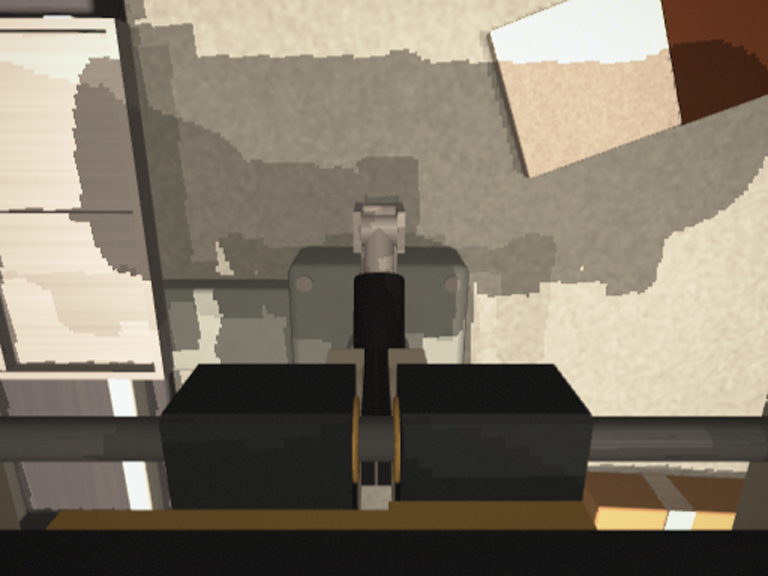

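>>> {"api": "jog_arm", "payload": {
  "commands": [
    {"x": -0.5,"y": 0,"z": 0.4,"roll": 0},
    {"x": -0.4,"y": 0,"z": 0.4,"roll": 0},
    {"x": -0.3,"y": 0,"z": 0.4,"roll": 0},
    {"x": -0.2,"y": 0,"z": 0.4,"roll": 0},
    {"x": 0,"y": 0,"z": 0.4,"roll": 0},
    {"x": 0,"y": 0,"z": 0.4,"roll": 0},
    {"x": 0,"y": 0,"z": 0,"roll": 0},
    {"x": 0,"y": 0,"z": 0,"roll": 0}
  ]
}}

```text
clock: 51.55
tool_pos: [0.54, -0.2243, 0.0977]
orientation: [-180.0, 0.1, -3.4]
force: [1.2, -0.5, 0.0]
opening: 0.0004
```

```bash
python3 hp.py
```

```text
u -0.055444679195206244 v -0.00019207250369288677 z 0.09772842348708924 F [ 1.2 -0.5  0. ] 51.55
```

>>> {"api": "jog_arm", "payload": {
  "commands": [
    {"x": 0,"y": 0,"z": 0.2,"roll": 0},
    {"x": 0,"y": 0,"z": 0.2,"roll": 0},
    {"x": 0,"y": 0,"z": 0,"roll": 0},
    {"x": 0,"y": 0,"z": 0,"roll": 0}
  ]
}}

```text
clock: 51.95
tool_pos: [0.5402, -0.2243, 0.0942]
orientation: [-180.0, 0.0, -3.4]
force: [-0.9, 0.3, 0.5]
opening: 0.0007
```

```bash
python3 hp.py
```

```text
u -0.05523975714434997 v -0.0002316912440189676 z 0.09415806686733826 F [-0.9  0.3  0.5] 51.95
```

>>> {"api": "jog_arm", "payload": {
  "commands": [
    {"x": 0,"y": 0,"z": 0.2,"roll": 0},
    {"x": 0,"y": 0,"z": 0,"roll": 0},
    {"x": 0,"y": 0,"z": 0,"roll": 0}
  ]
}}

```text
clock: 52.25
tool_pos: [0.5403, -0.2246, 0.0931]
orientation: [180.0, -0.0, -3.4]
force: [-4.6, -0.9, 8.8]
opening: 0.0003
```

```bash
python3 hp.py
```

```text
u -0.0551687419711657 v -0.0005215016707705147 z 0.09312748271839164 F [-4.6 -0.9  8.8] 52.25
```

>>> {"api": "jog_arm", "payload": {
  "commands": [
    {"x": 0,"y": 0,"z": 0.1,"roll": 0},
    {"x": 0,"y": 0,"z": 0,"roll": 0},
    {"x": 0,"y": 0,"z": 0,"roll": 0}
  ]
}}

```text
clock: 52.55
tool_pos: [0.5402, -0.2248, 0.0927]
orientation: [179.9, -0.0, -3.3]
force: [-5.6, 0.7, 13.5]
opening: 0.0004
```

>>> {"api": "jog_arm", "payload": {
  "commands": [
    {"x": 0,"y": 0,"z": -0.5,"roll": 0},
    {"x": 0,"y": 0,"z": -2,"roll": 0},
    {"x": 0,"y": 0,"z": -3,"roll": 0},
    {"x": 0,"y": 0,"z": -4,"roll": 0},
    {"x": -1.5,"y": 0,"z": -4,"roll": 0},
    {"x": -2,"y": 0,"z": -3,"roll": 0},
    {"x": -2,"y": 0,"z": 0,"roll": 0},
    {"x": -1,"y": 0,"z": 0,"roll": 0},
    {"x": 0,"y": 0,"z": 0,"roll": 0},
    {"x": 0,"y": 0,"z": 0,"roll": 0}
  ]
}}

```text
clock: 53.55
tool_pos: [0.4757, -0.2204, 0.2556]
orientation: [-180.0, 0.0, -3.4]
force: [-0.4, 0.6, -0.7]
opening: 0.0005
```

```bash
python3 hp.py; python3 - <<'E'
from h import *
s=snap('wrist'); save('w27',s['image'])
u=np.array([np.cos(np.radians(-3.4)),np.sin(np.radians(-3.4)),0]); H=np.array([.5255,-.2232,.084])+.07*u
for th in (0,.1,.2):
    P=[H-u*r*np.cos(th)+np.array([0,0,r*np.sin(th)]) for r in (0,.018,.078)]
    print(th,(proj(s,np.array(P))*1.5).round(0).tolist())
s=snap('scene'); save('s27',s['image'])
s=snap('side'); save('d27',s['image'])
E
```

```text
u -0.11989286571652821 v -0.00017923999511867635 z 0.2555996736786732 F [-0.4  0.6 -0.7] 53.55
0 [[378.0, 61.0], [378.0, 92.0], [378.0, 191.0]]
0.1 [[378.0, 61.0], [378.0, 92.0], [378.0, 192.0]]
0.2 [[378.0, 61.0], [378.0, 91.0], [378.0, 191.0]]
```

View pics/w27.png

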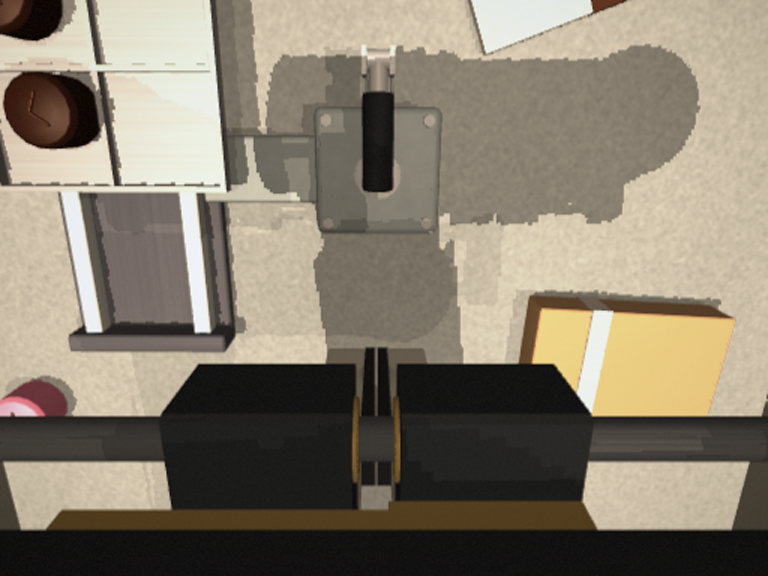

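View pics/s27.png

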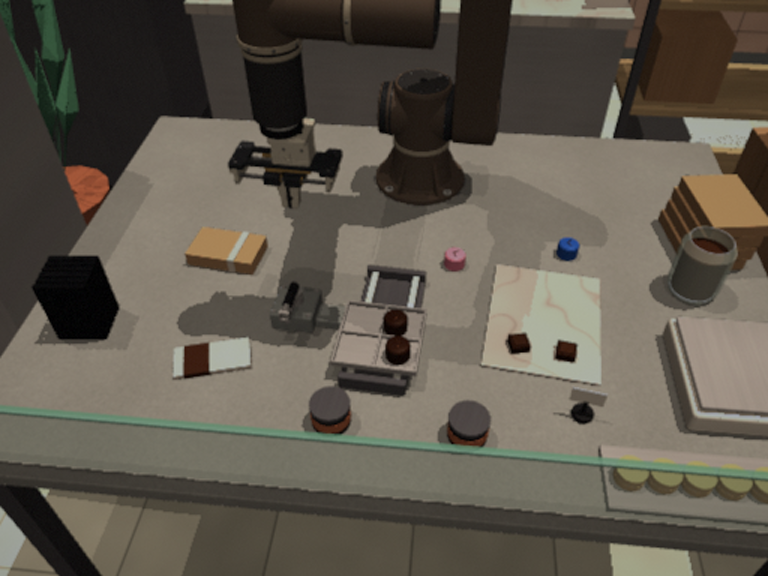

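View pics/d27.png

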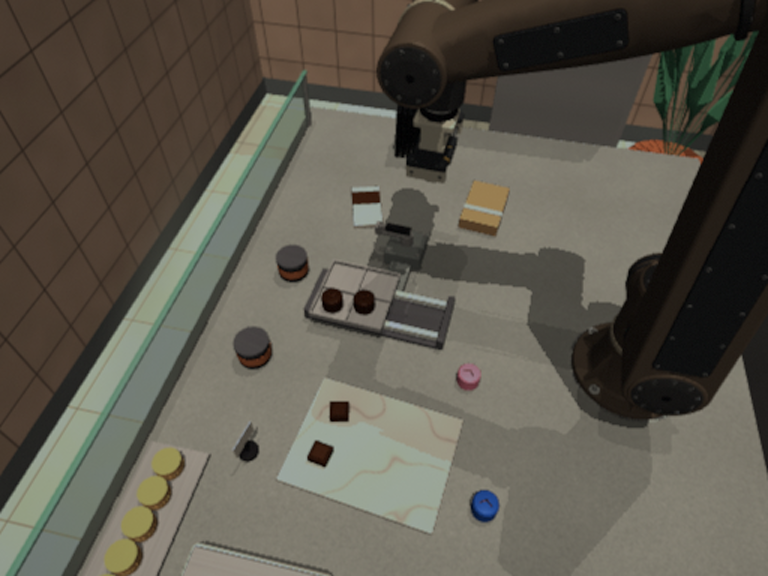

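Folded flat: it reached the expected height, pressing at 13 N. But the near chocolate seems to have shifted sideways, at scene (396,321) where it was (404,320) before, so I'll look closer.

```bash
python3 - <<'E'
from h import *
s=snap('scene'); save('s28',s['image'][195:265,215:295],8)
s=snap('side'); save('d28',s['image'][165:235,195:310],6)
E
```

```text
(no output)
```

View pics/s28.png

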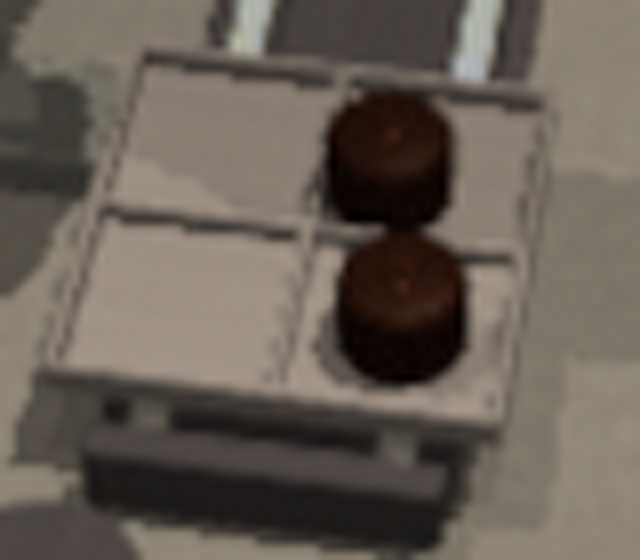

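View pics/d28.png

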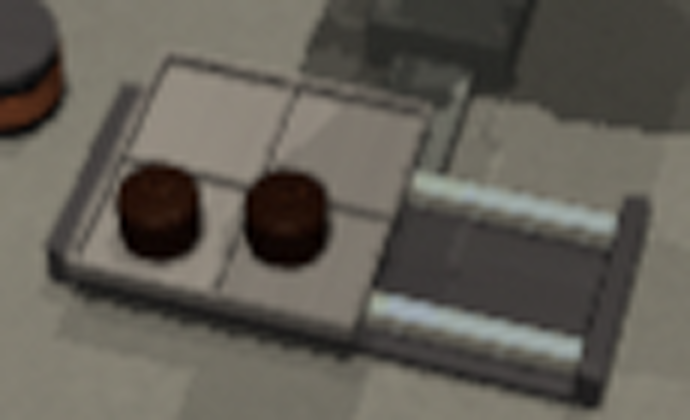

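>>> {"api": "jog_arm", "payload": {
  "commands": [
    {"x": 0,"y": -3,"z": 0,"roll": 0},
    {"x": 1,"y": -3,"z": 0,"roll": 0},
    {"x": 1,"y": -3,"z": 0,"roll": 0},
    {"x": 1,"y": -3,"z": 0,"roll": 0},
    {"x": 1,"y": -3,"z": 0,"roll": 0},
    {"x": 0,"y": -2,"z": 0,"roll": 0},
    {"x": 0,"y": -1,"z": 0,"roll": 0},
    {"x": 0,"y": 0,"z": 0,"roll": 0},
    {"x": 0,"y": 0,"z": 0,"roll": 0}
  ]
}}

```text
clock: 54.7
tool_pos: [0.5259, -0.0434, 0.2561]
orientation: [180.0, 0.0, -3.3]
force: [0.3, -0.3, -1.0]
opening: 0.0004
```

```bash
python3 - <<'E'
from h import *
s=snap('wrist'); save('w28',s['image']); print(s['obs']['tool_pos'],s['obs']['orientation'])
E
```

```text
[ 0.52590575 -0.04341632  0.25609642] [ 1.79983658e+02  2.34222263e-02 -3.34848525e+00]
```

View pics/w28.png

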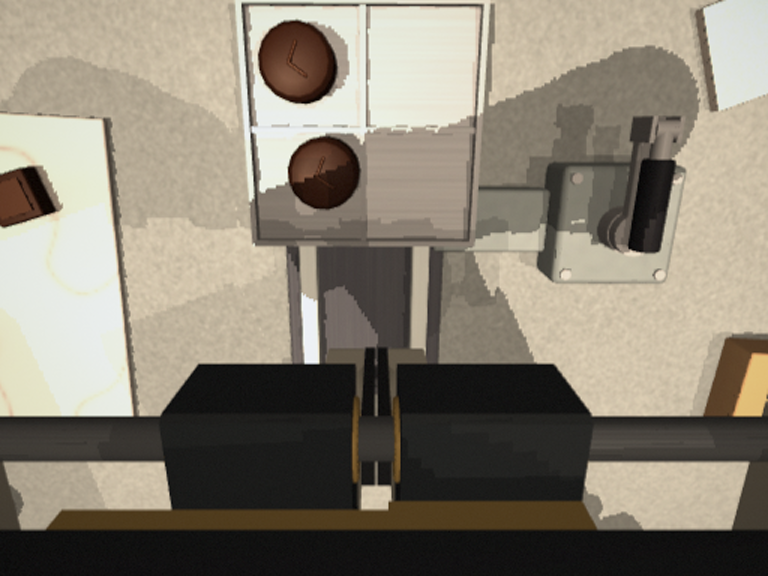

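The near chocolate was knocked towards the inner corner of its compartment: in the wrist view it's now at (324,173), by the dividers. I'll measure whether it still stands flat inside.

```bash
cat > chk.py <<'E'
from h import *
from scipy.optimize import least_squares
def fit(s,c,rad,thr=95,show=None):
    im=s['image']; hsv=cv2.cvtColor(im,cv2.COLOR_RGB2HSV)
    x0,y0=int(c[0]-rad),max(0,int(c[1]-rad)); sub=im[y0:int(c[1]+rad),x0:int(c[0]+rad)].astype(int)
    m=((sub.max(2)<thr)&((sub[...,0]-sub[...,2])>12)).astype(np.uint8)
    m=cv2.morphologyEx(m,cv2.MORPH_OPEN,np.ones((3,3),np.uint8))
    n,l,st,_=cv2.connectedComponentsWithStats(m); i=1+np.argmax(st[1:,4])
    ys,xs=np.nonzero(l==i); return np.c_[xs+x0,ys+y0], cv2.convexHull(np.c_[xs+x0,ys+y0].astype(np.float32))
def prof(s,xy,zb):
    a=np.linspace(0,6.283,48); P=[[xy[0]+r*np.cos(t),xy[1]+r*np.sin(t),zb+z] for r,z in((.024,0),(.024,.03),(.012,.0345)) for t in a]
    return cv2.convexHull(proj(s,np.array(P)).astype(np.float32))
def solve(s,h,zb,x0):
    mh=[h[:,0].min(0),h[:,0].max(0)]
    def f(x):
        o=prof(s,x,zb)[:,0]; return np.r_[o.min(0)-mh[0],o.max(0)-mh[1]]
    r=least_squares(f,x0,diff_step=1e-2); return r.x,r.fun
if __name__=='__main__':
    s=snap('wrist'); T=np.array([.6073,-.037]); th=np.radians(-3.4); Rm=np.array([[np.cos(th),-np.sin(th)],[np.sin(th),np.cos(th)]])
    for name,c in [('near',(216,115)),('far',(198,41))]:
        px,h=fit(s,c,32)
        x,e=solve(s,h,.043,onz(s,c,.065)[:2]); print(name,'box',h[:,0].min(0),h[:,0].max(0),'xy',x.round(4),'tray frame mm',(Rm.T@(x-T)*1000).round(1),'resid',e.round(1))
    for n,u in [('X',(362,131)),('BR',(476,245)),('BL',(252,245)),('TL',(238,3)),('TR',(490,3))]:
        p=onz(s,np.array(u)/1.5,.052)[:2]; print(n,p.round(4),(Rm.T@(p-T)*1000).round(1))
E
python3 chk.py
```

```text
near box [192.  91.] [239. 139.] xy [ 0.58   -0.0097] tray frame mm [-28.9  25.6] resid [-0.9 -0.7  1.   0.7]
far box [172.  14.] [222.  68.] xy [0.6496 0.002 ] tray frame mm [39.9 41.5] resid [-1.7 -1.2  1.9  1.6]
X [ 0.6054 -0.0372] [-1.8 -0.3]
BR [ 0.52   -0.1159] [-82.5 -83.9]
BL [0.5298 0.0495] [-82.5  81.8]
TL [0.6889 0.0372] [77.  78.9]
TR [ 0.6791 -0.1248] [ 76.9 -83.4]
```

It stands flat (1 px fit residual) and is still inside its compartment, but it's tight against both dividers, about 18 mm off centre. I'll gently set it back to the middle.

```bash
python3 - <<'E'
from h import *
print(delta([.580,-.0097,.14],-3.4))
E
```

```text
('pos', array([ 0.5259, -0.0439,  0.2563]), 'yaw', np.float64(-3.41), 'shift', array([ 5.2 , -3.73, 11.62]), 'roll', np.float64(-0.0), 'shift after roll', array([ 5.2 , -3.73, 11.63]))
```

>>> {"api": "jog_arm", "payload": {
  "commands": [
    {"x": 1.3,"y": -0.93,"z": 1,"roll": 0},
    {"x": 1.3,"y": -0.93,"z": 2,"roll": 0},
    {"x": 1.3,"y": -0.93,"z": 3,"roll": 0},
    {"x": 1.3,"y": -0.94,"z": 3,"roll": 0},
    {"x": 0,"y": 0,"z": 2,"roll": 0},
    {"x": 0,"y": 0,"z": 0.6,"roll": 0},
    {"x": 0,"y": 0,"z": 0,"roll": 0},
    {"x": 0,"y": 0,"z": 0,"roll": 0}
  ],
  "gripper": 7.4
}}

```text
clock: 55.6
tool_pos: [0.5807, -0.0092, 0.1413]
orientation: [-180.0, -0.1, -3.4]
force: [-0.4, 0.1, 0.4]
opening: 0.059
```

```bash
python3 - <<'E'
from h import *
s=snap('wrist'); save('w29',s['image']); print(delta([.580,-.0097,.0567],-3.4),s['obs']['opening'])
from chk import prof
o=prof(s,(.580,-.0097),.043)[:,0]*1.5; print(o.min(0),o.max(0))
E
```

```text
('pos', array([ 0.5809, -0.0091,  0.1416]), 'yaw', np.float64(-3.38), 'shift', array([-0.1 ,  0.07,  8.49]), 'roll', np.float64(0.0), 'shift after roll', array([-0.08,  0.06,  8.49])) 0.058969982501389934
[330.2019  244.55173] [430.0595  352.79395]
```

View pics/w29.png

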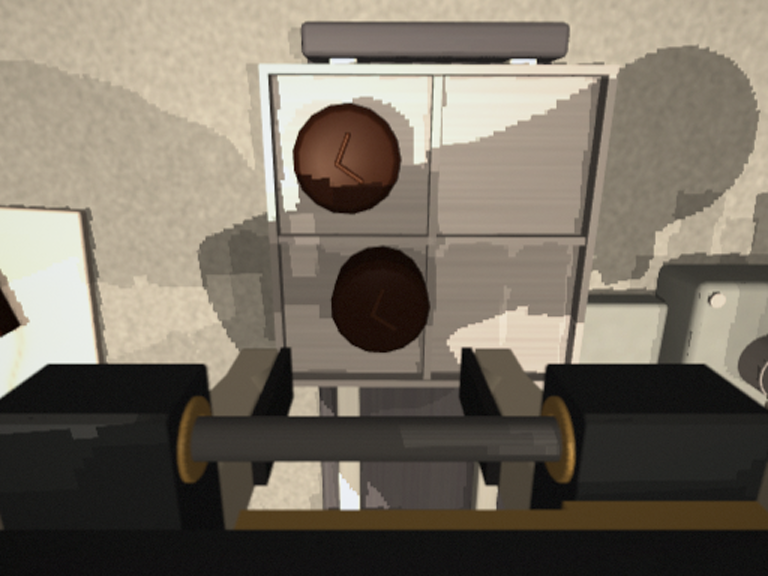

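The predicted outline matches the chocolate. I'll finish opening and descend.

>>> {"api": "jog_arm", "payload": {
  "commands": [
    {"x": -0.1,"y": 0.06,"z": 0,"roll": 0},
    {"x": 0,"y": 0,"z": 0,"roll": 0},
    {"x": 0,"y": 0,"z": 2,"roll": 0},
    {"x": 0,"y": 0,"z": 2.5,"roll": 0},
    {"x": 0,"y": 0,"z": 2,"roll": 0},
    {"x": 0,"y": 0,"z": 1,"roll": 0},
    {"x": 0,"y": 0,"z": 0.6,"roll": 0},
    {"x": 0,"y": 0,"z": 0.3,"roll": 0},
    {"x": 0,"y": 0,"z": 0,"roll": 0},
    {"x": 0,"y": 0,"z": 0,"roll": 0}
  ]
}}

```text
clock: 56.65
tool_pos: [0.5796, -0.0094, 0.0571]
orientation: [-180.0, -0.1, -3.4]
force: [0.1, 0.9, -0.0]
opening: 0.0743
```

>>> {"api": "jog_arm", "payload": {
  "commands": [
    {"x": 0,"y": 0,"z": 0,"roll": 0},
    {"x": 0,"y": 0,"z": 0,"roll": 0},
    {"x": 0,"y": 0,"z": 0,"roll": 0},
    {"x": 0,"y": 0,"z": 0,"roll": 0},
    {"x": 0,"y": 0,"z": 0,"roll": 0},
    {"x": 0,"y": 0,"z": 0,"roll": 0},
    {"x": 0,"y": 0,"z": 0,"roll": 0}
  ],
  "gripper": 4.4
}}

```text
clock: 57.35
tool_pos: [0.5791, -0.0095, 0.0564]
orientation: [180.0, -0.0, -3.4]
force: [-0.0, -0.4, 2.7]
opening: 0.0464
```

>>> {"api": "jog_arm", "payload": {
  "commands": [
    {"x": 0,"y": 0,"z": -0.2,"roll": 0},
    {"x": 0,"y": 0,"z": -0.2,"roll": 0},
    {"x": -0.4,"y": -0.4,"z": 0,"roll": 0},
    {"x": -0.4,"y": -0.5,"z": 0,"roll": 0},
    {"x": -0.5,"y": -0.5,"z": 0,"roll": 0},
    {"x": 0,"y": 0,"z": 0,"roll": 0},
    {"x": 0,"y": 0,"z": 0.2,"roll": 0},
    {"x": 0,"y": 0,"z": 0.15,"roll": 0},
    {"x": 0,"y": 0,"z": 0,"roll": 0},
    {"x": 0,"y": 0,"z": 0,"roll": 0}
  ]
}}

```text
clock: 58.35
tool_pos: [0.5669, 0.0051, 0.0566]
orientation: [180.0, 0.0, -3.4]
force: [-0.2, -0.1, -0.9]
opening: 0.0463
```

```bash
python3 - <<'E'
from h import *
o=ctrl.get_obs(); T=np.array([.6073,-.037]); th=np.radians(-3.4); Rm=np.array([[np.cos(th),-np.sin(th)],[np.sin(th),np.cos(th)]]); print(Rm.T@(o['tool_pos'][:2]-T)*1000,o['tool_pos'],o['force'])
E
```

```text
[-42.83650433  39.60617501] [0.56688779 0.00507694 0.0566082 ] [-0.24505065 -0.13859931 -0.92367944]
```

>>> {"api": "jog_arm", "payload": {
  "commands": [
    {"x": 0,"y": 0,"z": 0,"roll": 0},
    {"x": 0,"y": 0,"z": 0,"roll": 0},
    {"x": 0,"y": 0,"z": 0,"roll": 0},
    {"x": 0,"y": 0,"z": 0,"roll": 0},
    {"x": 0,"y": 0,"z": 0,"roll": 0}
  ],
  "gripper": 6.2
}}

```text
clock: 58.85
tool_pos: [0.5669, 0.0052, 0.0568]
orientation: [-180.0, -0.0, -3.4]
force: [-0.6, -0.2, -0.4]
opening: 0.0621
```

>>> {"api": "jog_arm", "payload": {
  "commands": [
    {"x": 0,"y": 0,"z": -1,"roll": 0},
    {"x": 0,"y": 0,"z": -2,"roll": 0},
    {"x": 0,"y": 0,"z": -3,"roll": 0},
    {"x": 0,"y": 0,"z": -4,"roll": 0},
    {"x": -1,"y": 1,"z": -4,"roll": 0},
    {"x": -1.5,"y": 2,"z": -4,"roll": 0},
    {"x": -1.5,"y": 2,"z": -2,"roll": 0},
    {"x": 0,"y": 1,"z": 0,"roll": 0},
    {"x": 0,"y": 0,"z": 0,"roll": 0},
    {"x": 0,"y": 0,"z": 0,"roll": 0},
    {"x": 0,"y": 0,"z": 0,"roll": 0}
  ]
}}

```text
clock: 59.95
tool_pos: [0.5233, -0.052, 0.2558]
orientation: [180.0, 0.1, -3.4]
force: [-0.0, 0.5, -0.1]
opening: 0.0621
```

```bash
python3 - <<'E'
from h import *
s=snap('wrist'); save('w30',s['image']); print(s['obs']['tool_pos'],s['obs']['orientation'])
u=np.array([np.cos(np.radians(-3.4)),np.sin(np.radians(-3.4)),0]); H=np.array([.5255,-.2232,.084])+.07*u
for a in (-3.4,-6.4): 
    u=np.array([np.cos(np.radians(a)),np.sin(np.radians(a)),0]); H=np.array([.5255,-.2232,.084])+.07*u
    for th in (0,.1): print(a,th,(proj(s,np.array([H-u*r*np.cos(th)+np.array([0,0,r*np.sin(th)]) for r in (0,.018,.078)]))*1.5).round(0).tolist())
s=snap('scene'); save('s30',s['image'][150:300,130:420],2.6)
s=snap('side'); save('d30',s['image'][110:330,140:400],2.6)
E
```

```text
[ 0.52328076 -0.05203505  0.25579167] [ 1.79975305e+02  1.01983992e-01 -3.36264962e+00]
-3.4 0 [[651.0, 125.0], [646.0, 155.0], [632.0, 247.0]]
-3.4 0.1 [[651.0, 125.0], [648.0, 155.0], [637.0, 249.0]]
-6.4 0 [[657.0, 126.0], [650.0, 155.0], [631.0, 247.0]]
-6.4 0.1 [[657.0, 126.0], [652.0, 155.0], [637.0, 249.0]]
```

View pics/w30.png

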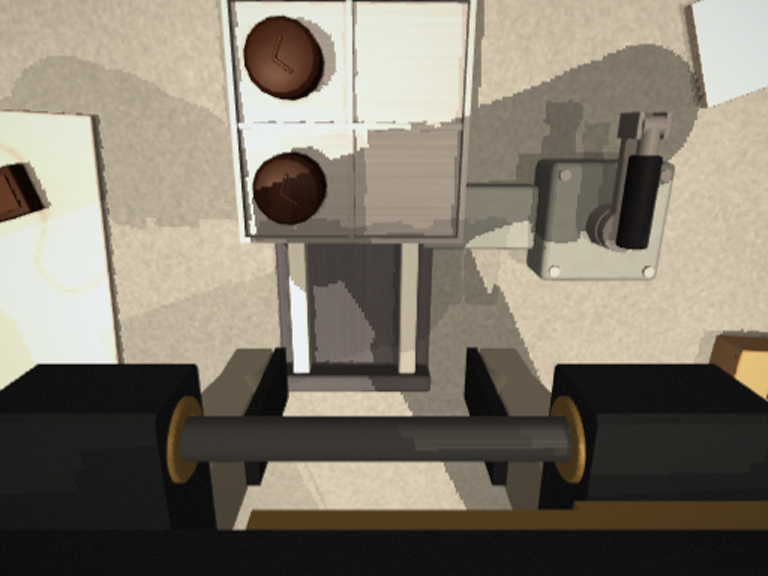

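View pics/s30.png

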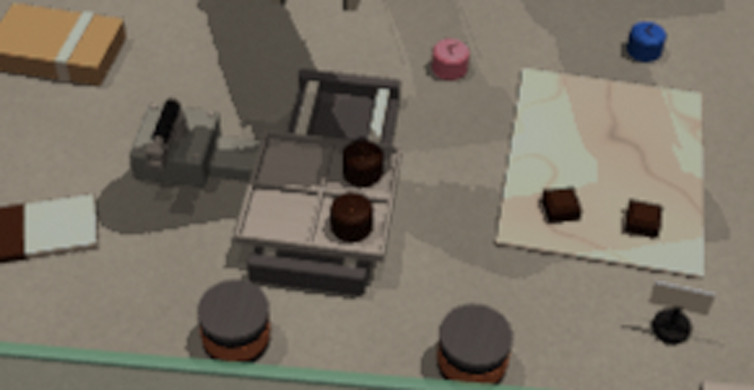

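View pics/d30.png

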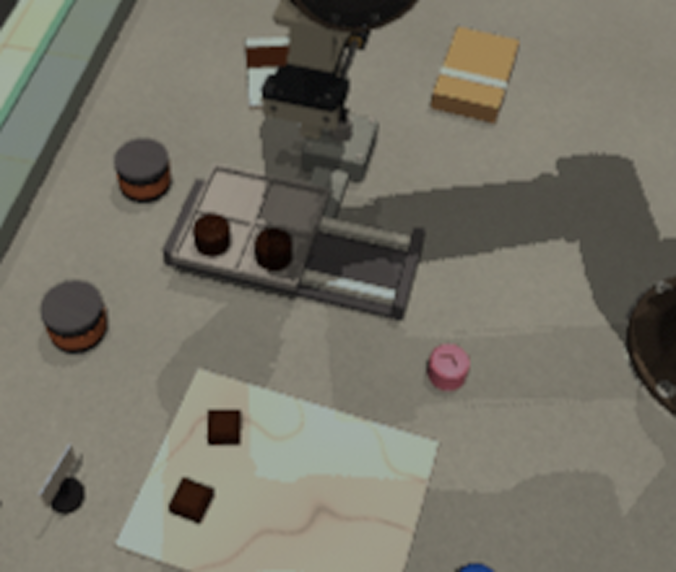

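Final checks agree. Both chocolates are upright and centred at wrist (290,188) and (283,57). The grip's ends at (644,157) and (634,247) match the flat prediction, and the tray is at the end bar. The slab squares and the bystanders look unmoved. Handing in.

```bash
python3 - <<'E'
from h import *
print(ctrl.get_obs()['clock'],ctrl.get_obs()['force']); print(ctrl.close_job())
E
```

```text
60.1 [-0.07780408  0.16851688  0.30013714]
the job is handed in; nothing more can be done
None
```

The job is done and handed in at 60 s of the 210 s limit. There were only two round chocolates on the slab; both stand upright in the tray's two left compartments, and the tray is fully out at the customers' side.

- **Loading:** I gripped each chocolate at the fixed 30 N (half the gripper's maximum) and loaded both before touching the crank.
- **Unfolding:** The first pull by the grip slipped about 0.25 rad short of upright. I pushed it the rest of the way with closed fingers, until the force rose sharply and the camera matched 1.57 rad.
- **Cranking:** I turned it anticlockwise about 3.1 turns to the hard stop, where the force rose to 18 N near the expected arm angle. Afterwards the arm looked within about 0.5° of that stop, and the tray sat by the end bar, about 2 mm short of the computed travel, which is within calibration error.
- **Folding:** I pressed the grip flat until it resisted at 13 N, at the expected height. Its position in the last pictures matches flat.
- **Knocked chocolate:** After folding, I saw that the near chocolate had been knocked against both dividers. It was still upright inside its compartment, so I re-gripped it gently and set it back in the middle.
- **Last check:** The final pictures show the square chocolates and everything else where they were, and the arm clear with no contact force. I judged the chocolates' final positions by eye there, without measuring them again.

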